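Plate into the light viewer, aperture knob to the third click

TASK

Stand the specimen plate with the round window upright on edge in the plate viewer, fully down in the slot nearest the lamp house, and leave the square-window plate, the bottles and the jar alone. Then turn the bar knob on the lamp house clockwise from its closed stop, counting the clicks, to the third click, without running over to the fourth, which is too bright for the specimen. The shutter springs shut when let go, so finish still gripping the knob at the third click.

Things in the scene. Friction and masses are not known exactly. Their poses are not given: they have to be found in the camera images.
- plate_round_center (a point): Centre (45 mm below the top edge) of the plate to view: glass in an aluminium frame 8 mm thick (own x), 70 wide (y), 90 tall (z, to its top edge), 40 g, with a ROUND window 48 mm across. At the start it leans back 0.35 rad from upright in the stand, its top to the stand's +x, against a wire rail 39 to 45 mm from its lower edge; farther up both flat faces are free to grip.
- plate_square_center (a point): Centre of the other plate, an equal frame with a SQUARE window 42 mm wide, leaning in the other place of the stand, 84 mm beside the first. Which plate is left and which is right varies. It stays where it is.
- drain_stand: White draining stand for two plates, tray 120 x 180 x 12 mm with a wire rail 56 mm high, fixed to the desk. Origin: on the desk under the middle of the plates' groove; x: the way the plates lean back, y: along the row of plates.
- viewer: Plate viewer, fixed to the desk: grey bed 212 x 130 mm, top 14 mm high; dark grey three-slot plate rack at its -x end, white lamp house 104 x 120 mm, 96 mm high, at its +x end, its face with the 17 mm light port at x = 0. Origin on the desk; z up. Slots along y at x = -42, -64, -86 mm, 10.8 mm wide, 82 mm long; ribs between them have round tops 39.6 mm above the desk, side cheeks reach 44 mm.
- view_slot (a point): Middle of the floor of the slot nearest the lamp house, 14 mm above the desk; axes as the viewer's. A plate standing fully down in this slot has its centre 45 mm above this point and its top 104 mm above the desk; 36 mm are free between its face and the lamp house.
- knob_bar: Bar grip of the aperture knob on the roof of the lamp house: black, 46 mm long (its own x, a white line on the +x half of its top as pointer), 12 mm thick (y), 26 mm tall (z). Origin at its centre, on the turning axis, 117 mm above the desk; the round skirt below it ends at 105 mm. It turns with the shutter.
- aperture_drum (a joint): Knob angle, rad: 0 at the closed stop (the start; pointer 0.63 rad to the +y side of the viewer's +x), growing clockwise seen from above, end stop 1.76. Clicks at 0.42, 0.84, 1.26, 1.68 (dots of growing size on the dial). A spring turns it back to 0 when let go: 0.14 N m at 0, 0.27 at the third click; the clicks add or take up to 0.07 N m (most resistance just past a click).
- brown_bottle: The smaller of two brown bottles, 44 mm across, 120 mm tall, behind the work; origin at its underside. Bystander.
- label_jar: Small glass jar 54 mm across, 56 mm tall, behind the stand; origin at its underside. Bystander.
Things that resemble listed ones, but are neither listed nor needed, are in the scene too. Leave any turquoise look-alike of the part that bears plate_round_center alone.

How it is judged:
On the way, in this order (a step that is already met when the one before it is completed fails the run):
1. the round-window plate stands upright, fully down in the slot nearest the lamp house, with the shutter still closed (x of plate_round_center in the frame of view_slot between -0.007 and 0.007 m and y of plate_round_center in the frame of view_slot between -0.009 and 0.009 m and z of plate_round_center in the frame of view_slot below 0.048 m and angle between plate_round_center's own z axis and vertical below 0.2 rad and value of joint aperture_drum below 0.2 rad), for 0.2 s.
2. the knob reaches the third click (value of joint aperture_drum between 1.14 and 1.38 rad), for 0.2 s.
At the end, for the whole second after the job is handed in: Round-window plate within 0.2 rad of upright in the slot nearest the lamp house (within 7 mm across, 9 mm along it, centre at most 48 mm above its floor; fully down is 45); fingers press the bar knob with over 2 N and hold it at 1.14 to 1.38 rad (third click 1.26) (all of step 2 and x of plate_round_center in the frame of view_slot between -0.007 and 0.007 m and y of plate_round_center in the frame of view_slot between -0.009 and 0.009 m and z of plate_round_center in the frame of view_slot below 0.048 m and angle between plate_round_center's own z axis and vertical below 0.2 rad and contact force between the fingers and knob_bar above 2 N); the arm keeps its last pose, push and grip.
It fails at once if the knob runs over the crest to the fourth click (value of joint aperture_drum above 1.5 rad).
It fails at once if the plate with the square window is moved more than 15 mm (distance of plate_square_center from where it was at the start of the episode above 0.015 m).
It fails at once if the smaller brown bottle or the jar is moved more than 20 mm (distance of any of brown_bottle, label_jar from where it was at the start of the episode above 0.02 m).
It also fails if it takes over 61 s, if anything falls off the work surface, if the arm or the gripper's body presses on something with over 40 N, if the wrist force passes 120 N, or if a joint passes its speed limit or range.

ROBOT

A 6-joint arm with a two-finger parallel gripper is mounted at the origin on a cart in front of the work surface, level with it; the furniture and walls round the work are solid. World frame = base frame: x ahead of the robot, y to its left, z up, the work surface at z = 0. Lengths are in m, angles in rad, forces in N, time in s.
With the tool pointing down it reaches from about 0.35 to 0.925 m from the base axis. Payload 6.4 kg.
Tool frame: the origin (TCP) lies on the front face of the gripper's body, between the roots of the fingers; the fingertips stand 97 mm ahead of it and the grasp point (between the pads) lies 78 mm ahead of it (pinch_z is the distance from the TCP to the grasp point, in m); z points along the fingers, y is the direction in which the jaws open and shut (so a half turn about z gives the same grasp; the last joint's range is limited). The gripper opens to 94 mm and grips with 3 to 60 N. Pads are 16 mm wide; open, the fingers measure 119 mm over their backs; the gripper's body (75 mm by 177 mm) begins 78 mm behind the grasp point.
Start: joints at [0.971, 0.245, 1.558, -0, 1.339, -0.174], TCP at [0.268, 0.592, 0.303] pointing down, gripper open.
Joint ranges: [-3.13, 3.13], [-1.02, 2.26], [0.13, 2.54], [-0.95, 4.09], [0.21, 2.88], [-2.74, 2.74]. Speed limits (rad/s): [2.57, 2.57, 3.14, 3.14, 3.14, 3.14].

INTERFACE

Orientations are given as a unit quaternion [w, x, y, z].
In Python, from station import * gives the robot as it stands.
- The arm moves only by the tool step_arm, never from a script. Its argument "motion" is a list of rows, each a list of 3 entries, a list of its own where there are three numbers: the shift along the tool's x, y, z scaled (see below), then the turn, a rotation vector about the tool's x, y, z scaled (see below), then the gripper command: -1 is shut, 1 is fully open, values between are in proportion. In form: [[[dx, dy, dz], [ax, ay, az], gripper], ...]. A call has 1 to 20 rows; each row shifts and turns the commanded pose from where the row before left it, along the tool's axes as they then stand; what a row does not reach is not made up. The controller multiplies each number of a shift by 0.5 m and each number of a turn by 90 degrees. A row lasts 1/10 s, in which the tool goes at most 50 mm and 8.59 degrees, less where a joint would pass 70% of its speed; a pose out of reach is approached as far as the arm can. A call with a number of a shift or a turn outside -1 to 1 is refused whole. A call with a gripper value outside its range is refused whole. The fingers move at their own pace and stop on an object; "newtons" is the grip in N (left out, the last holds). Time passes only in rows, so rows that do not move let the fingers close. It gives the time, the measured TCP pose, the force and the opening at its end, in the units of the state.
- read_state(): the state, without advancing time (a new reading comes with each control period).
- capture(name): name is "scene" or "top" or "wrist"; returns the picture (420x560x3 uint8, red, green, blue); there is no depth.
- camera_info(name): a dict with "vfov" (degrees; the focal length in pixels is half the picture's height over the tangent of half this angle, whatever the lens; pixels are square), "cx", "cy" (the principal point, pixels), "view" (4x4, takes a point from world to camera coordinates). Camera axes: x right, y down, z forward; pixel columns grow to the right and rows downward; lengths in m; the calibration is good to about 2 mm. A picture is of the moment at which its call begins: read the wrist's pose just before it. camera_info takes no time and is no camera call; for the wrist camera it gives the pose at the moment of the call.
- job_done(): hands the job in, once; it reports no verdict.
Trained networks look in the newest picture that a camera, given by its name, has taken for a name from the list of things; names that differ only in an ending like _2 or _b are one class to them, and where a whole thing is asked for, a point or a joint stands for the part that bears it (a point fixed in the world has none). Each returns a list of dicts, best first, with "p" (0 to 1); they miss things now and then, are a little off and sometimes report something else, mostly with a low value. They report only what shows in the picture. A call takes as long as a camera call. They do not tell look-alikes from the thing itself.
- recognise(camera, target): "extent" ([left, top, right, bottom] in pixels, round what is visible of it).
- cut_out(camera, target): "pixels" (420x560 bool, what is visible of it) and "extent" ([left, top, right, bottom] in pixels, round what is visible of it).
The state is a dict: "time": time; "q": joint angles; "qvel": joint speeds; "joint_efforts": joint torques, N m; "tool_pos": TCP position; "tool_rot": TCP orientation; "contact_force": force on the tool from outside, world axes, zero at the start; "moment": the same for the moment, N m; "gripper_width": opening from 0.0 (shut) to 1.0 (fully open).
Only numpy, scipy, OpenCV 4.12 (cv2) and the standard library are available. Lean on these libraries where they do the work, as an engineer would, in place of code of your own. Each camera call takes 0.05 s, during which the arm holds its last target.

## Working session

There is one attempt and no reset: what is moved stays moved. The work goes in short steps, Python scripts to look and compute and a tool call to move; the robot and the scene stay as the last step left them, time stands still between calls to the robot, and variables do not carry over. Pictures are saved under pics/ and viewed, and the job is handed in when it is done.

Besides the shell and the picture viewer there is one more tool, called after ">>>" as name([rows], argument=value, ...), one row to a line, values as JSON. step_arm: Moves the arm, as the interface text tells. Shifts and turns lie within -1 to 1; 1 stands for 0.5 m of shift or 90 degrees of turn. Its arguments: {"type":"object","properties":{"motion":{"type":"array"},"newtons":{"type":"number"}},"required":["motion"]}

```bash
ls; mkdir -p pics; python3 - <<'E'
from station import *
import cv2
s=read_state();print(s)
for n in ["scene","top","wrist"]:
    im=capture(n);cv2.imwrite(f"pics/{n}0.png",im[:,:,::-1]);print(n,camera_info(n))
E
```

```text
pics
{'time': 0.0, 'q': array([ 9.70898829e-01,  2.45795331e-01,  1.55901680e+00,  8.31255039e-06,
        1.33867635e+00, -1.74111824e-01]), 'qvel': array([-5.80082019e-04,  3.10051931e-04,  6.74052147e-04, -1.48440886e-03,
        1.39773143e-03, -2.74067925e-05]), 'joint_efforts': array([-7.11306202e-04, -4.15842426e+01, -3.14599800e+01,  6.84402091e-02,
        3.33344936e-02, -1.52248062e-04]), 'tool_pos': array([0.26823413, 0.59161372, 0.30155568]), 'tool_rot': array([-3.61502448e-04,  2.11289151e-01,  9.77423141e-01, -8.76282154e-04]), 'contact_force': array([-0.62430073,  0.37413434, -0.23578338]), 'moment': array([ 0.00056281, -0.03441761,  0.06269212]), 'gripper_width': 1.002451281168965}
scene {'vfov': 43.455326444108195, 'cx': 277.78525482757493, 'cy': 214.30911547429446, 'view': array([[ 0.90760068, -0.41981342, -0.00420677, -0.47601074],
       [-0.22940002, -0.48750139, -0.84244764,  0.21898706],
       [ 0.35162001,  0.76557109, -0.5387618 ,  0.97564571],
       [ 0.        ,  0.        ,  0.        ,  1.        ]])}
top {'vfov': 52.16634022350031, 'cx': 278.18067309386316, 'cy': 213.79439927577172, 'view': array([[-0.02957124, -0.99950608,  0.01063641,  0.03903007],
       [-0.99041542,  0.02786267, -0.13528107,  0.52548562],
       [ 0.1349179 , -0.01453489, -0.99075017,  0.87460213],
       [ 0.        ,  0.        ,  0.        ,  1.        ]])}
wrist {'vfov': 66.87525280686211, 'cx': 277.7986270075458, 'cy': 213.10096435793508, 'view': array([[ 0.4126193 ,  0.91090233, -0.00150036, -0.65034162],
       [ 0.88503831, -0.40051265,  0.23726948, -0.02395504],
       [ 0.21552841, -0.09922984, -0.97144271,  0.38935186],
       [ 0.        ,  0.        ,  0.        ,  1.        ]])}
```

View pics/scene0.png

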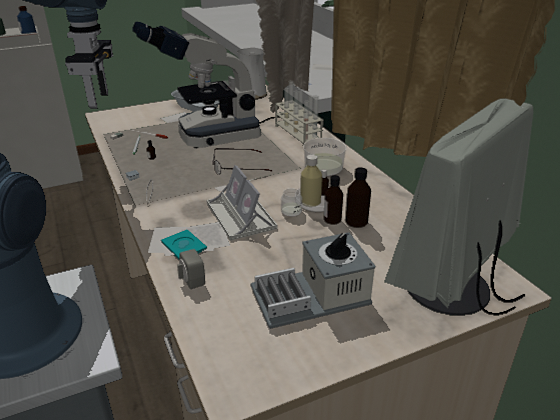

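View pics/top0.png

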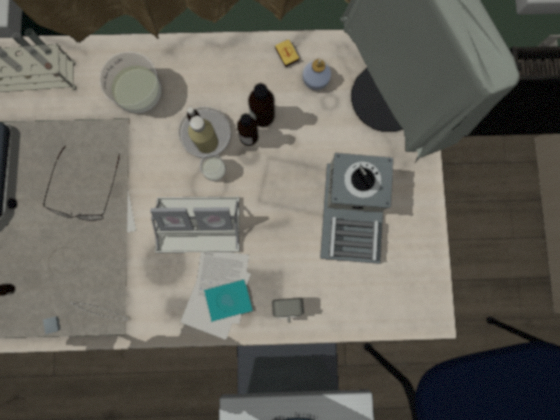

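View pics/wrist0.png

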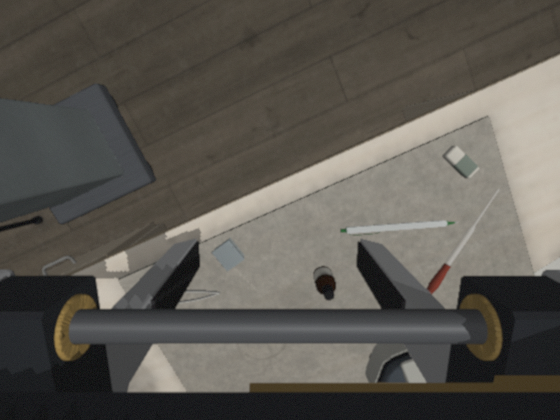

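```bash
cat > h.py <<'E'
import numpy as np, cv2
from station import *
def K(ci):
    f=210/np.tan(np.radians(ci['vfov'])/2); return f,ci['cx'],ci['cy']
def ray(ci,u,v):
    f,cx,cy=K(ci); V=ci['view']; R=V[:3,:3]; t=V[:3,3]
    return -R.T@t, R.T@np.array([(u-cx)/f,(v-cy)/f,1.])
def onz(ci,u,v,z):
    o,d=ray(ci,u,v); return o+d*(z-o[2])/d[2]
def proj(ci,P):
    f,cx,cy=K(ci); V=ci['view']; p=V[:3,:3]@np.asarray(P)+V[:3,3]; return np.array([f*p[0]/p[2]+cx,f*p[1]/p[2]+cy])
def tri(pairs):
    A=np.zeros((3,3));b=np.zeros(3)
    for o,d in pairs:
        d=d/np.linalg.norm(d);M=np.eye(3)-np.outer(d,d);A+=M;b+=M@o
    X=np.linalg.solve(A,b); return X,[np.linalg.norm((np.eye(3)-np.outer(d,d)/(d@d))@(X-o)) for o,d in pairs]
E
python3 - <<'E'
from h import *
for n in ["scene","top"]:
    im=capture(n)
    for t in ["plate_round_center","plate_square_center","drain_stand","viewer","knob_bar"]:
        print(n,t,[(np.round(d['extent']).astype(int).tolist(),round(d['p'],2)) for d in recognise(n,t)[:4]])
    if n=="top":
        cv2.imwrite("pics/t1.png",cv2.resize(im[180:260,140:260,::-1],None,fx=6,fy=6,interpolation=cv2.INTER_CUBIC))
        cv2.imwrite("pics/t2.png",cv2.resize(im[145:270,310:410,::-1],None,fx=5,fy=4.8,interpolation=cv2.INTER_CUBIC) if 0 else cv2.resize(im[145:270,310:410,::-1],None,fx=4.8,fy=4.8,interpolation=cv2.INTER_CUBIC))
    else:
        cv2.imwrite("pics/s1.png",cv2.resize(im[150:250,190:300,::-1],None,fx=6,fy=6,interpolation=cv2.INTER_CUBIC))
        cv2.imwrite("pics/s2.png",cv2.resize(im[225:330,240:380,::-1],None,fx=5,fy=5,interpolation=cv2.INTER_CUBIC))
print(read_state()['time'])
E
```

```text
scene plate_round_center [([160, 227, 207, 259], 0.76), ([234, 181, 258, 224], 0.65), ([209, 185, 276, 241], 0.16)]
scene plate_square_center [([224, 169, 244, 207], 0.71)]
scene drain_stand [([206, 190, 276, 241], 0.87)]
scene viewer [([251, 235, 375, 328], 0.65)]
scene knob_bar [([327, 234, 349, 262], 0.76)]
top plate_round_center [([205, 279, 253, 322], 0.94), ([192, 206, 232, 229], 0.65)]
top plate_square_center [([151, 208, 196, 235], 0.8)]
top drain_stand [([151, 196, 238, 251], 0.79)]
top viewer [([322, 153, 395, 266], 0.84), ([150, 208, 198, 231], 0.53)]
top knob_bar [([350, 168, 375, 193], 0.82)]
0.75
```

View pics/t1.png

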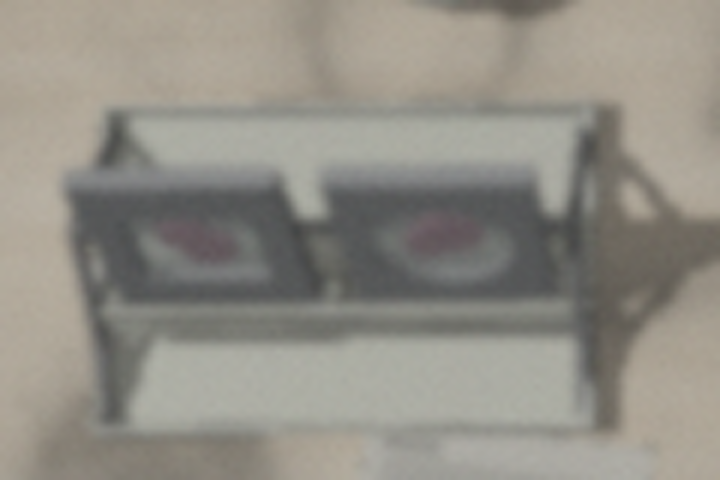

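View pics/t2.png

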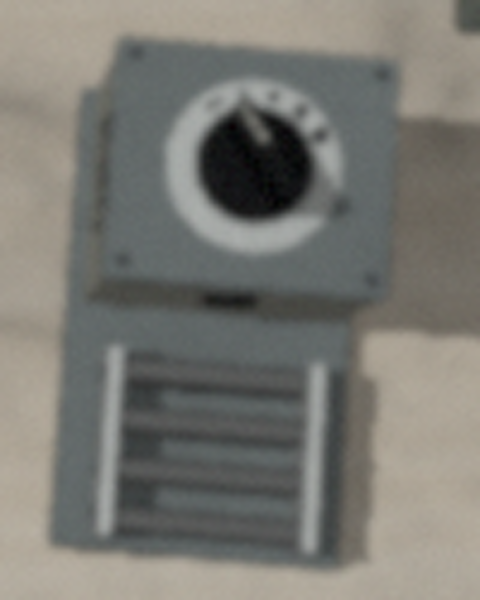

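View pics/s1.png

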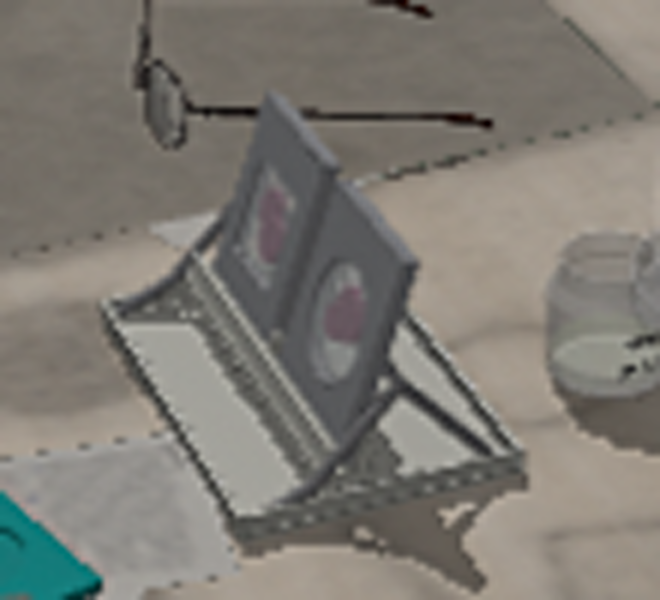

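View pics/s2.png

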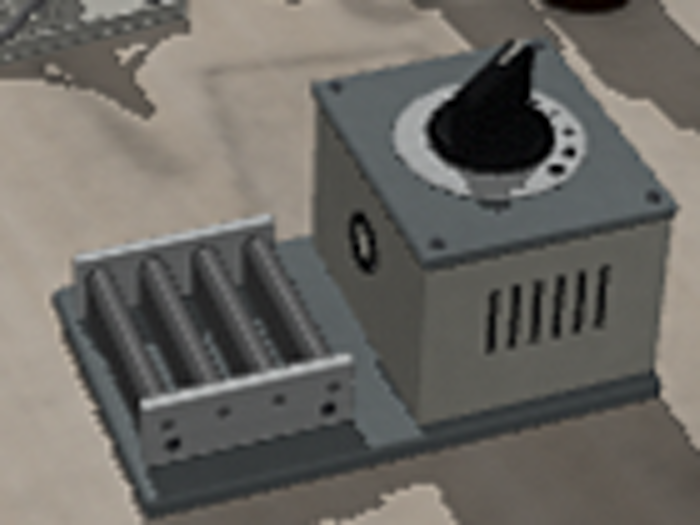

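```bash
cat > fit.py <<'E'
from h import *
from scipy.optimize import least_squares
def fit(obs,x0,free=()):
    # obs: list (ci, P(local), (u,v)); x0=[x,y,yaw]
    def w(p,P):
        c,s=np.cos(p[2]),np.sin(p[2]); return np.array([p[0]+c*P[0]-s*P[1],p[1]+s*P[0]+c*P[1],P[2]])
    f=lambda p:np.concatenate([proj(ci,w(p,P))-uv for ci,P,uv in obs])
    r=least_squares(f,x0,loss='soft_l1'); return r.x,f(r.x).reshape(-1,2),w
E
cat > f1.py <<'E'
from fit import *
S=camera_info('scene');T=camera_info('top')
s2=lambda x,y:(x/5+240,y/5+225); t2=lambda x,y:(x/4.8+310,y/4.8+145)
s1=lambda x,y:(x/6+190,y/6+150); t1=lambda x,y:(x/6+140,y/6+180)
V=[(T,(.104,.060,.096),t2(122,38)),(T,(.104,-.06,.096),t2(400,62)),
 (S,(0,.06,.096),s2(312,85)),(S,(0,-.06,.096),s2(430,268)),(S,(.104,-.06,.096),s2(677,212)),
 (S,(.052,0,.105),s2(492,145)),(T,(.052,0,.105),t2(255,163))]
p,r,w=fit(V,[.55,-.2,-.08]);print('viewer',p.round(4));print(r.round(1).tolist())
# stand: tray corners
D=[(T,(-.06,.09,.012),t1(98,430)),(T,(-.06,-.09,.012),t1(605,430)),(T,(.06,.09,.012),t1(108,108)),(T,(.06,-.09,.012),t1(592,108)),
 (S,(-.06,.09,.012),s1(100,303)),(S,(-.06,-.09,.012),s1(238,520)),(S,(.06,-.09,.012),s1(522,460))]
q,r,w=fit(D,[.5,.2,0]);print('tray',q.round(4));print(r.round(1).tolist())
# plate round top corners
for nm,a,b in [('topL',t1(325,172),s1(338,185)),('topR',t1(538,172),s1(415,262))]:
    print(nm,tri([ray(T,*a),ray(S,*b)]))
print('botR',tri([ray(T,*t1(560,298)),ray(S,*s1(335,445))]))
for nm,a,b in [('sqtopL',t1(72,178),s1(270,95)),('sqtopR',t1(285,178),s1(335,165))]:
    print(nm,tri([ray(T,*a),ray(S,*b)]))
E
python3 f1.py; python3 - <<'E'
from h import *
i=camera_info('wrist');V=i['view'];c=-V[:3,:3].T@V[:3,3]
from scipy.spatial.transform import Rotation as R
s=read_state();q=s['tool_rot'];M=R.from_quat([q[1],q[2],q[3],q[0]]).as_matrix();print(M.T@(c-s['tool_pos']),(M.T@V[:3,:3].T).round(3),M.round(3))
E
```

```text
viewer [ 0.5307 -0.143  -0.1052]
[[-0.2, -0.6], [1.1, -1.1], [-1.5, 0.2], [-1.5, 0.2], [0.7, -0.3], [-0.9, -3.5], [1.4, -0.3]]
tray [ 0.5121  0.1959 -0.0207]
[[0.0, 0.5], [-0.5, -0.2], [-0.0, -1.0], [1.9, -1.6], [-1.0, 0.0], [-0.8, 0.9], [-0.2, -1.0]]
topL (array([0.53149972, 0.19015818, 0.09991987]), [np.float64(0.000997565833698214), np.float64(0.0009975658336982686)])
topR (array([0.53177817, 0.11943632, 0.10150238]), [np.float64(0.001578618620849592), np.float64(0.001578618620849648)])
botR (array([0.49698074, 0.11978707, 0.02790334]), [np.float64(0.0009605952816213901), np.float64(0.0009605952816213689)])
sqtopL (array([0.53280469, 0.2721899 , 0.10111692]), [np.float64(0.00021131167152609482), np.float64(0.00021131167152621286)])
sqtopR (array([0.53211432, 0.20192189, 0.10256957]), [np.float64(0.0017531599776935765), np.float64(0.0017531599776936082)])
[ 0.06939569  0.00107505 -0.08109506] [[ 0.    -0.971 -0.238]
 [ 1.     0.    -0.   ]
 [ 0.    -0.238  0.971]] [[-0.911  0.413  0.   ]
 [ 0.413  0.911  0.   ]
 [ 0.     0.    -1.   ]]
```

```bash
cat > plan.py <<'E'
from h import *
from scipy.spatial.transform import Rotation as R
def rot(yaw,tilt=0): # az of tool y = yaw, then turn about tool x by tilt
    return (R.from_euler('z',yaw)*R.from_matrix(np.array([[0,1,0],[1,0,0],[0,0,-1.]]))*R.from_euler('x',tilt))
def cur():
    s=read_state();q=s['tool_rot'];return s['tool_pos'],R.from_quat([q[1],q[2],q[3],q[0]]),s
def plan(pos,Rt):
    p,Rc,s=cur(); d=np.asarray(pos)-p
    rv=(Rc.inv()*Rt).as_rotvec()/(np.pi/2)
    print('t',round(s['time'],2),'pos',p.round(4),'w',round(s['gripper_width'],3),'F',s['contact_force'].round(1),'q',s['q'].round(2))
    print('shift(before turn)',(Rc.inv().apply(d)/.5).round(4),'turn',rv.round(4),'shift(after turn)',(Rt.inv().apply(d)/.5).round(4))
E
python3 -c "
from plan import *
plan([.590,.155,.245],rot(-.01,0))"
```

```text
t 0.75 pos [0.2685 0.592  0.3027] w 1.004 F [-1.2  0.2 -0.6] q [ 0.97  0.25  1.56  0.    1.34 -0.17]
shift(before turn) [-0.9466 -0.5303  0.1153] turn [ 0.     -0.      0.7353] shift(after turn) [-0.8675  0.6517  0.1154]
```

>>> step_arm([
  [[0, 0, 0], [0, 0, 0.092], 0.6],
  [[0, 0, 0], [0, 0, 0.092], 0.6],
  [[0, 0, 0], [0, 0, 0.092], 0.6],
  [[0, 0, 0], [0, 0, 0.092], 0.6],
  [[0, 0, 0], [0, 0, 0.092], 0.6],
  [[0, 0, 0], [0, 0, 0.092], 0.6],
  [[0, 0, 0], [0, 0, 0.092], 0.6],
  [[0, 0, 0], [0, 0, 0.091], 0.6],
  [[-0.079, 0.0592, 0], [0, 0, 0], 0.6],
  [[-0.079, 0.0592, 0], [0, 0, 0], 0.6],
  [[-0.079, 0.0592, 0], [0, 0, 0], 0.6],
  [[-0.079, 0.0592, 0], [0, 0, 0], 0.6],
  [[-0.079, 0.0592, 0], [0, 0, 0], 0.6],
  [[-0.079, 0.0592, 0], [0, 0, 0], 0.6],
  [[-0.079, 0.0592, 0], [0, 0, 0], 0.6],
  [[-0.079, 0.0592, 0], [0, 0, 0], 0.6],
  [[-0.079, 0.0592, 0], [0, 0, 0], 0.6],
  [[-0.079, 0.0592, 0], [0, 0, 0], 0.6],
])

```text
time: 2.55
tool_pos: [0.5616, 0.1924, 0.3029]
tool_rot: [0.0, 0.711, 0.704, 0.0]
contact_force: [0.3, 1.5, -0.2]
gripper_width: 0.799
```

```bash
python3 -c "
from plan import *
plan([.590,.155,.245],rot(-.01,.35))
im=capture('wrist');cv2.imwrite('pics/w1.png',im[:,:,::-1])"
```

```text
t 2.55 pos [0.5616 0.1924 0.3029] w 0.799 F [ 0.3  1.5 -0.2] q [0.14 0.11 1.71 0.   1.32 0.15]
shift(before turn) [-0.0742  0.0574  0.1159] turn [ 2.232e-01 -1.000e-04  2.000e-04] shift(after turn) [-0.0742  0.0938  0.0891]
```

View pics/w1.png

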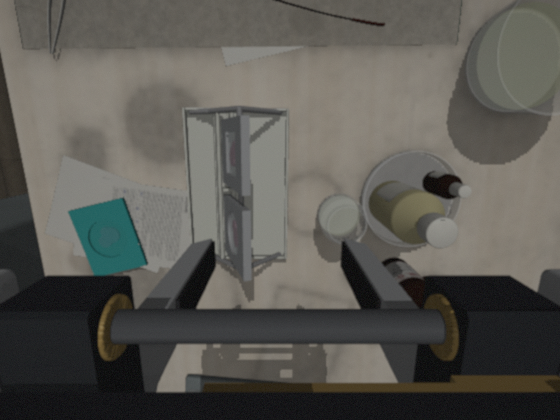

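```bash
python3 -c "
from plan import *
im=capture('wrist');i=camera_info('wrist')
cv2.imwrite('pics/w1c.png',cv2.resize(im[95:305,170:310,::-1],None,fx=2.85,fy=2.85,interpolation=cv2.INTER_CUBIC))
for n,c in [('wrist',i),('top',camera_info('top'))]:
  if n=='top': capture(n)
  for t in ['brown_bottle','label_jar','plate_round_center']:
    for d in recognise(n,t)[:3]:
      e=d['extent'];print(n,t,np.round(e),round(d['p'],2),onz(c,(e[0]+e[2])/2,(e[1]+e[3])/2,.06).round(3))
for P in [(.5315,.190,.100),(.5315,.12,.1008)]: print(proj(i,P).round(1))
"
```

```text
wrist brown_bottle [378. 251. 427. 309.] 0.88 [0.7   0.102 0.06 ]
wrist label_jar [310. 188. 362. 238.] 0.84 [0.625 0.179 0.06 ]
wrist plate_round_center [ 65. 196. 144. 276.] 0.7 [0.378 0.158 0.06 ]
wrist plate_round_center [220. 191. 246. 279.] 0.61 [0.515 0.157 0.06 ]
top brown_bottle [234. 114. 259. 147.] 0.59 [0.704 0.086 0.06 ]
top label_jar [200. 152. 228. 180.] 0.59 [0.627 0.156 0.06 ]
top plate_round_center [192. 208. 232. 231.] 0.8 [0.515 0.16  0.06 ]
top plate_round_center [201. 278. 255. 320.] 0.66 [0.354 0.13  0.06 ]
top plate_round_center [323. 154. 393. 263.] 0.65 [ 0.53  -0.141  0.06 ]
[243.1 213.7]
[246.1 283.9]
```

View pics/w1c.png

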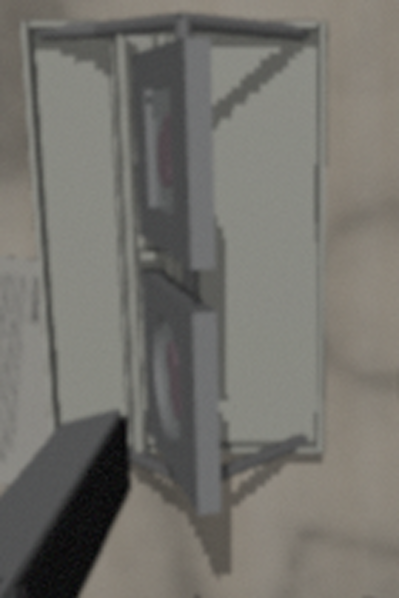

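```bash
cat > f2.py <<'E'
from plan import *
from scipy.optimize import least_squares
W=camera_info('wrist');S=camera_info('scene');T=camera_info('top')
c=lambda x,y:(x/2.85+170,y/2.85+95)
s1=lambda x,y:(x/6+190,y/6+150); t1=lambda x,y:(x/6+140,y/6+180)
fl=[(W,c(193,313)),(T,t1(325,188)),(S,s1(330,190))]
fr=[(W,c(195,515)),(T,t1(540,188)),(S,s1(407,268))]
bl=[(W,c(215,308)),(T,t1(323,168)),(S,s1(342,178))]
br=[(W,c(219,512)),(T,t1(538,168)),(S,s1(416,260))]
for k in (fl,fr,bl,br):
    for idx in [(0,1,2),(1,2),(0,1),(0,2)]:
        X,r=tri([ray(k[j][0],*k[j][1]) for j in idx]);print(idx,X.round(4),np.round(r,4))
for z in (.0,.028,.056): print('jar',z,onz(W,336,213,z),onz(T,214,168,z),onz(S,290,203,z))
print(W['view'],cur()[0])
E
python3 f2.py
```

```text
(0, 1, 2) [0.5266 0.1967 0.0934] [0.0073 0.0058 0.0031]
(1, 2) [0.5272 0.1902 0.0985] [0.0002 0.0002]
(0, 1) [0.5253 0.1966 0.081 ] [0.0057 0.0057]
(0, 2) [0.5263 0.201  0.0933] [0.0044 0.0044]
(0, 1, 2) [0.5261 0.1249 0.0944] [0.0084 0.0048 0.0064]
(1, 2) [0.5274 0.1188 0.1002] [0.0023 0.0023]
(0, 1) [0.5232 0.1234 0.0825] [0.005 0.005]
(0, 2) [0.5267 0.129  0.0948] [0.0068 0.0068]
(0, 1, 2) [0.5332 0.1981 0.0959] [0.0074 0.0069 0.003 ]
(1, 2) [0.5328 0.1902 0.1027] [0.0006 0.0006]
(0, 1) [0.5325 0.1977 0.0776] [0.0057 0.0057]
(0, 2) [0.5333 0.2034 0.0959] [0.0038 0.0038]
(0, 1, 2) [0.5327 0.1262 0.0951] [0.0072 0.0057 0.0049]
(1, 2) [0.5326 0.1195 0.1022] [0.0012 0.0012]
(0, 1) [0.531  0.1238 0.0799] [0.0043 0.0043]
(0, 2) [0.5334 0.1312 0.0955] [0.0049 0.0049]
jar 0.0 [0.63165871 0.17112361 0.        ] [0.63847048 0.16361295 0.        ] [0.65261717 0.20196397 0.        ]
jar 0.028 [0.62646404 0.17801408 0.028     ] [0.63145344 0.15983262 0.028     ] [0.63231633 0.16076332 0.028     ]
jar 0.056 [0.62126937 0.18490455 0.056     ] [0.6244364  0.15605228 0.056     ] [0.6120155  0.11956267 0.056     ]
[[ 0.99997558 -0.00689209 -0.00115728 -0.55816583]
 [-0.00641822 -0.9712098   0.2381393   0.17012564]
 [-0.00276524 -0.23812606 -0.97123032  0.43755063]
 [ 0.          0.          0.          1.        ]] [0.55994496 0.19548547 0.30270605]
```

```bash
python3 -c "
from plan import *
for k in range(4):
  s=read_state();V=camera_info('wrist')['view'];print(s['time'],s['tool_pos'],-V[:3,:3].T@V[:3,3],s['q'].round(4))
  im=capture('wrist')
cv2.imwrite('pics/w2c.png',cv2.resize(im[95:305,170:310,::-1],None,fx=2.85,fy=2.85,interpolation=cv2.INTER_CUBIC))
"
```

```text
3.0 [0.55994496 0.19548547 0.30270605] [0.56045404 0.26557297 0.38380289] [1.4480e-01 1.1370e-01 1.7074e+00 1.0000e-04 1.3204e+00 1.5220e-01]
3.05 [0.5600108  0.19537926 0.30270336] [0.56055051 0.26545969 0.38382829] [1.4460e-01 1.1380e-01 1.7074e+00 1.0000e-04 1.3205e+00 1.5210e-01]
3.1 [0.56012369 0.19520811 0.3027114 ] [0.56067589 0.26529587 0.38384016] [0.1443 0.1139 1.7073 0.     1.3204 0.1521]
3.15 [0.56025124 0.19501344 0.30273782] [0.56080969 0.26511138 0.38384069] [0.144  0.1139 1.7071 0.     1.3204 0.1521]
```

View pics/w2c.png

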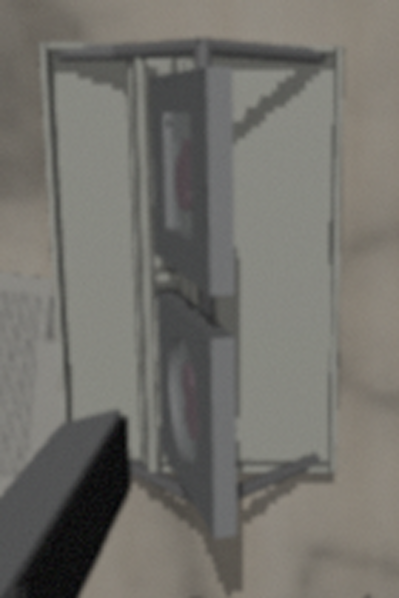

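```bash
sed -i 's/c(193,313)/c(211,340)/;s/c(195,515)/c(214,537)/;s/c(215,308)/c(233,333)/;s/c(219,512)/c(238,532)/' f2.py; python3 f2.py
```

```text
(0, 1, 2) [0.5281 0.1922 0.0964] [0.0013 0.0017 0.0009]
(1, 2) [0.5272 0.1902 0.0985] [0.0002 0.0002]
(0, 1) [0.5283 0.1918 0.0903] [0.0004 0.0004]
(0, 2) [0.5285 0.1936 0.0965] [0.0002 0.0002]
(0, 1, 2) [0.5279 0.1214 0.0971] [0.0022 0.0028 0.0032]
(1, 2) [0.5274 0.1188 0.1002] [0.0023 0.0023]
(0, 1) [0.5266 0.1204 0.0903] [0. 0.]
(0, 2) [0.5294 0.1232 0.0975] [0.0021 0.0021]
(0, 1, 2) [0.5348 0.194  0.0986] [0.0026 0.0033 0.0018]
(1, 2) [0.5328 0.1902 0.1027] [0.0006 0.0006]
(0, 1) [0.5355 0.1932 0.0866] [0.0005 0.0005]
(0, 2) [0.5355 0.1966 0.0988] [0.0007 0.0007]
(0, 1, 2) [0.5346 0.1231 0.0976] [0.0027 0.0037 0.0022]
(1, 2) [0.5326 0.1195 0.1022] [0.0012 0.0012]
(0, 1) [0.5343 0.1211 0.0873] [0.0006 0.0006]
(0, 2) [0.5362 0.1259 0.0981] [0.0004 0.0004]
jar 0.0 [0.63211763 0.17036271 0.        ] [0.63847048 0.16361295 0.        ] [0.65261717 0.20196397 0.        ]
jar 0.028 [0.62692522 0.17726104 0.028     ] [0.63145344 0.15983262 0.028     ] [0.63231633 0.16076332 0.028     ]
jar 0.056 [0.62173281 0.18415937 0.056     ] [0.6244364  0.15605228 0.056     ] [0.6120155  0.11956267 0.056     ]
[[ 9.99968197e-01 -7.91292178e-03 -9.95455113e-04 -5.58442115e-01]
 [-7.44800609e-03 -9.71183839e-01  2.38215194e-01  1.70036092e-01]
 [-2.85174812e-03 -2.38200204e-01 -9.71211887e-01  4.37488736e-01]
 [ 0.00000000e+00  0.00000000e+00  0.00000000e+00  1.00000000e+00]] [0.5603474  0.1948467  0.30272394]
```

```bash
python3 -c "
from plan import *
plan([.5809,.1575,.2341],rot(-.01,.35))"
```

```text
t 3.2 pos [0.5603 0.1948 0.3027] w 0.8 F [-0.5  0.8 -0.7] q [0.14 0.11 1.71 0.   1.32 0.15]
shift(before turn) [-0.0744  0.0417  0.1372] turn [2.229e-01 2.000e-04 1.000e-03] shift(after turn) [-0.0743  0.0864  0.1146]
```

>>> step_arm([
  [[-0.0248, 0.0139, 0.0457], [0, 0, 0], 0.6],
  [[-0.0248, 0.0139, 0.0457], [0, 0, 0], 0.6],
  [[-0.0248, 0.0139, 0.0457], [0, 0, 0], 0.6],
  [[0, 0, 0], [0.0743, 0, 0], 0.6],
  [[0, 0, 0], [0.0743, 0, 0], 0.6],
  [[0, 0, 0], [0.0743, 0, 0], 0.6],
  [[0, 0, 0], [0, 0, 0], 0.6],
  [[0, 0, 0], [0, 0, 0], 0.6],
  [[0, 0, 0], [0, 0, 0], 0.6],
  [[0, 0, 0], [0, 0, 0], 0.6],
  [[0, 0, 0], [0, 0, 0], 0.6],
])

```text
time: 4.3
tool_pos: [0.5809, 0.1569, 0.2345]
tool_rot: [-0.123, 0.7, 0.693, -0.122]
contact_force: [-0.2, -0.4, -0.4]
gripper_width: 0.799
```

```bash
python3 -c "
from plan import *
plan([.5517,.1575,.1543],rot(-.01,.35))
im=capture('wrist');cv2.imwrite('pics/w3.png',im[:,:,::-1]);i=camera_info('wrist')
print(read_state()['tool_pos'])
for P in [(.5281,.1922,.0964),(.5279,.1214,.0971)]: print(proj(i,P).round(1))
"
```

```text
t 4.3 pos [0.5809 0.1569 0.2345] w 0.799 F [-0.2 -0.4 -0.4] q [0.07 0.35 1.58 0.03 1.56 0.07]
shift(before turn) [ 0.0006 -0.      0.1707] turn [0.0006 0.0001 0.0004] shift(after turn) [6.000e-04 1.000e-04 1.707e-01]
[0.58096725 0.15687886 0.23445922]
[273.9 185. ]
[274.3 275.7]
```

View pics/w3.png

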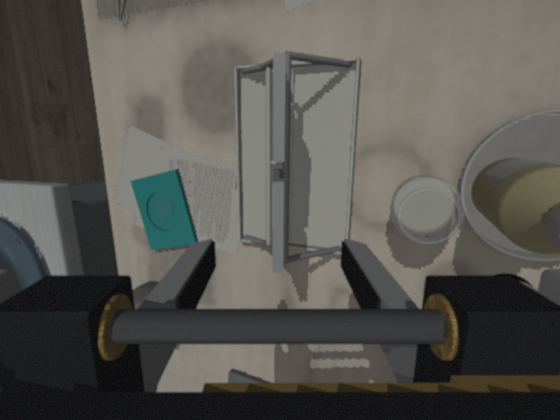

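```bash
python3 -c "
from plan import *
im=capture('wrist');i=camera_info('wrist')
cv2.imwrite('pics/w3c.png',cv2.resize(im[150:290,230:330,::-1],None,fx=4,fy=4,interpolation=cv2.INTER_CUBIC))
for y in (.1225,.1925):
 for x,z in [(.529,.0985),(.5365,.0955)]: print(y,proj(i,(x,y,z)).round(1))
"
```

```text
0.1225 [274.9 275.3]
0.1225 [285.4 275. ]
0.1925 [273.9 185.1]
0.1925 [285.2 184.9]
```

View pics/w3c.png

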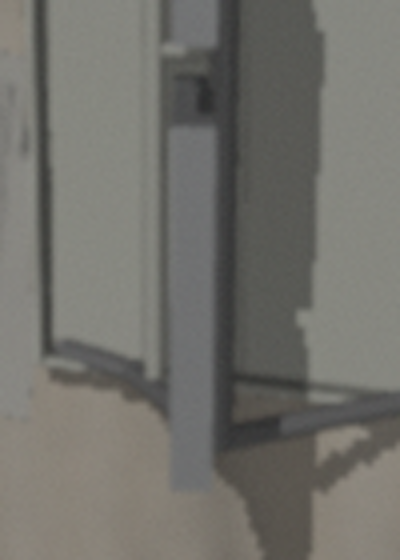

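>>> step_arm([
  [[0.006, 0, 0.04], [0, 0, 0], 0.6],
  [[0, 0, 0.04], [0, 0, 0], 0.6],
  [[0, 0, 0.04], [0, 0, 0], 0.6],
  [[0, 0, 0.03], [0, 0, 0], 0.6],
  [[0, 0, 0.02], [0, 0, 0], 0.6],
  [[0, 0, 0], [0, 0, 0], 0.6],
  [[0, 0, 0], [0, 0, 0], 0.6],
  [[0, 0, 0], [0, 0, 0], 0.6],
  [[0, 0, 0], [0, 0, 0], 0.6],
])

```text
time: 5.3
tool_pos: [0.5528, 0.1601, 0.1552]
tool_rot: [-0.123, 0.7, 0.693, -0.122]
contact_force: [0.3, 0.3, -0.4]
gripper_width: 0.799
```

```bash
python3 -c "
from plan import *
plan([.5517,.160,.1543],rot(-.01,.35))
im=capture('wrist');cv2.imwrite('pics/w4.png',im[:,:,::-1]);i=camera_info('wrist')
"
```

```text
t 5.3 pos [0.5528 0.1601 0.1552] w 0.799 F [ 0.3  0.3 -0.4] q [0.08 0.39 1.69 0.03 1.41 0.08]
shift(before turn) [-0.0002 -0.0014  0.0024] turn [0.0011 0.     0.0003] shift(after turn) [-0.0002 -0.0014  0.0024]
```

View pics/w4.png

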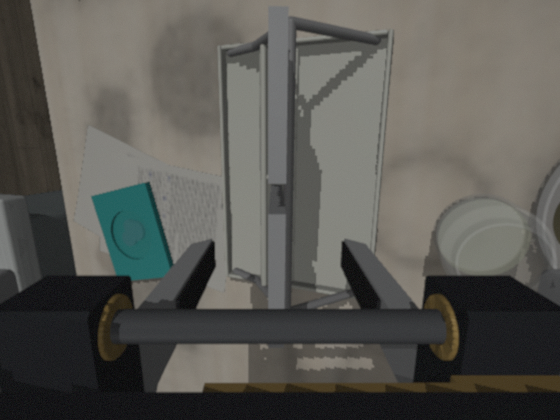

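>>> step_arm([
  [[0, 0, 0], [0, 0, 0], -1],
  [[0, 0, 0], [0, 0, 0], -1],
  [[0, 0, 0], [0, 0, 0], -1],
  [[0, 0, 0], [0, 0, 0], -1],
  [[0, 0, 0], [0, 0, 0], -1],
  [[0, 0, 0], [0, 0, 0], -1],
  [[0, 0, 0], [0, 0, 0], -1],
  [[0, 0, 0], [0, 0, 0], -1],
  [[0, 0, 0], [0, 0, 0], -1],
  [[0, 0, 0], [0, 0, 0], -1],
], newtons=25)

```text
time: 6.35
tool_pos: [0.5516, 0.1601, 0.1544]
tool_rot: [-0.124, 0.7, 0.693, -0.123]
contact_force: [-2.2, -0.5, 3.4]
gripper_width: 0.083
```

```bash
python3 -c "
from plan import *
plan([.5517+.0855,.160,.1543+.16],rot(-.10,0))
im=capture('wrist');cv2.imwrite('pics/w5.png',im[:,:,::-1]);i=camera_info('wrist')
"
```

```text
t 6.35 pos [0.5516 0.1601 0.1544] w 0.083 F [-2.2 -0.5  3.4] q [0.08 0.39 1.69 0.03 1.41 0.08]
shift(before turn) [ 0.0015  0.0503 -0.3592] turn [-0.224   0.0102  0.0569] shift(after turn) [ 0.017   0.1703 -0.3198]
```

View pics/w5.png

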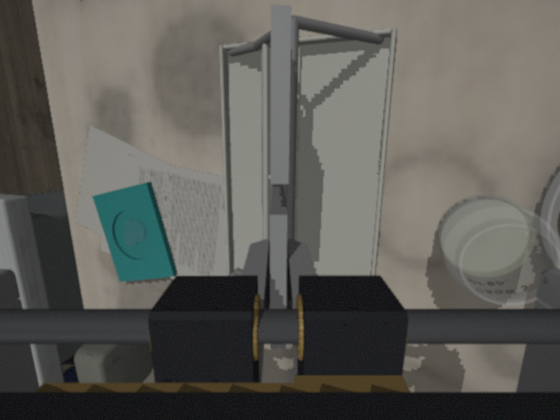

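>>> step_arm([
  [[0, 0, -0.02], [0, 0, 0], -1],
  [[0, 0, -0.05], [0, 0, 0], -1],
  [[0, 0, -0.085], [0, 0, 0], -1],
  [[0, 0, -0.085], [0, 0, 0], -1],
  [[0, 0, 0], [-0.075, 0, 0], -1],
  [[0, 0, 0], [-0.075, 0, 0], -1],
  [[0, 0, 0], [-0.074, 0, 0], -1],
  [[0, 0, 0], [0, 0, 0.058], -1],
  [[0, 0, 0], [0, 0, 0], -1],
  [[0, 0, 0], [0, 0, 0], -1],
])

```text
time: 7.4
tool_pos: [0.5937, 0.1596, 0.2676]
tool_rot: [0.001, 0.741, 0.671, 0.001]
contact_force: [-0.1, -0.3, -0.2]
gripper_width: 0.082
```

```bash
python3 -c "
from plan import *
plan([.40,-.09,.33],rot(-.10,0))"
```

```text
t 7.4 pos [0.5937 0.1596 0.2676] w 0.082 F [-0.1 -0.3 -0.2] q [ 0.08  0.2   1.68 -0.    1.26  0.18]
shift(before turn) [-0.535  -0.3358 -0.126 ] turn [ 0.0018 -0.0002  0.0007] shift(after turn) [-0.5354 -0.3355 -0.1249]
```

>>> step_arm([
  [[-0.067, -0.042, -0.0158], [0, 0, 0], -1],
  [[-0.067, -0.042, -0.0158], [0, 0, 0], -1],
  [[-0.067, -0.042, -0.0158], [0, 0, 0], -1],
  [[-0.067, -0.042, -0.0158], [0, 0, 0], -1],
  [[-0.067, -0.042, -0.0158], [0, 0, 0], -1],
  [[-0.067, -0.042, -0.0158], [0, 0, 0], -1],
  [[-0.067, -0.042, -0.0158], [0, 0, 0], -1],
  [[-0.067, -0.042, -0.0158], [0, 0, 0], -1],
  [[0, 0, 0], [0, 0, 0], -1],
  [[0, 0, 0], [0, 0, 0], -1],
  [[0, 0, 0], [0, 0, 0], -1],
  [[0, 0, 0], [0, 0, 0], -1],
  [[0, 0, 0], [0, 0, 0], -1],
  [[0, 0, 0], [0, 0, 0], -1],
])

```text
time: 8.8
tool_pos: [0.3993, -0.0895, 0.3296]
tool_rot: [0.0, 0.741, 0.671, 0.001]
contact_force: [0.1, 0.4, -1.5]
gripper_width: 0.086
```

```bash
python3 -c "
from plan import *
plan([.40,-.09,.33],rot(-.10,0))
W=camera_info('wrist')
im=capture('wrist');cv2.imwrite('pics/w6.png',cv2.resize(im[:,:,::-1],(800,600),interpolation=cv2.INTER_CUBIC));i=camera_info('wrist')
np.save('W6.npy',W['view']);print(np.abs(W['view']-i['view']).max())
"
```

```text
t 8.8 pos [ 0.3993 -0.0895  0.3296] w 0.086 F [ 0.1  0.4 -1.5] q [-0.5  -0.39  2.11  0.    1.42 -0.4 ]
shift(before turn) [-0.0008  0.0015 -0.0008] turn [ 0.0007 -0.0003  0.0006] shift(after turn) [-0.0008  0.0015 -0.0008]
0.0003246657792986829
```

View pics/w6.png

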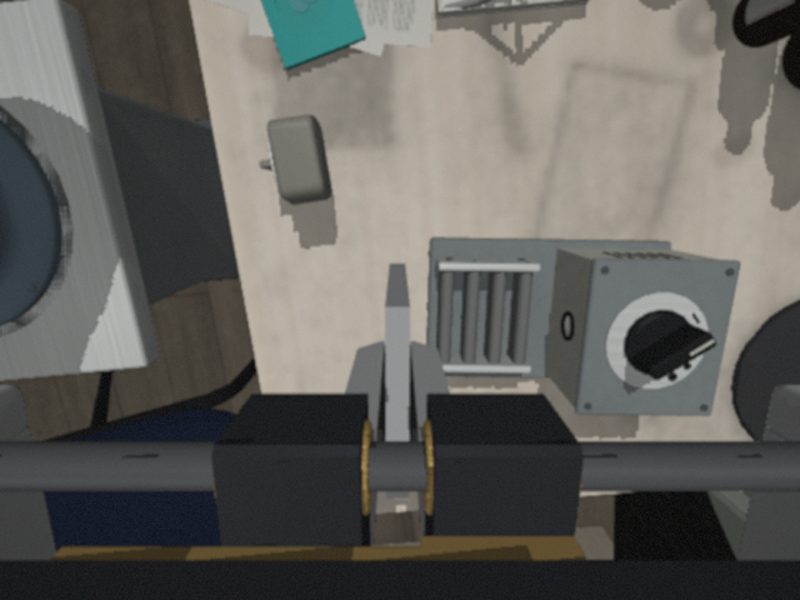

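```bash
python3 -c "
from plan import *
im=capture('wrist')
print(np.abs(np.load('W6.npy')-camera_info('wrist')['view']).max())
cv2.imwrite('pics/w6c.png',cv2.resize(im[160:300,290:530,::-1],None,fx=3.3,fy=3.3,interpolation=cv2.INTER_CUBIC))
cv2.imwrite('pics/w6d.png',cv2.resize(im[160:280,290:400,::-1],None,fx=5,fy=5,interpolation=cv2.INTER_CUBIC))
"
```

```text
0.000632100313005507
```

View pics/w6c.png

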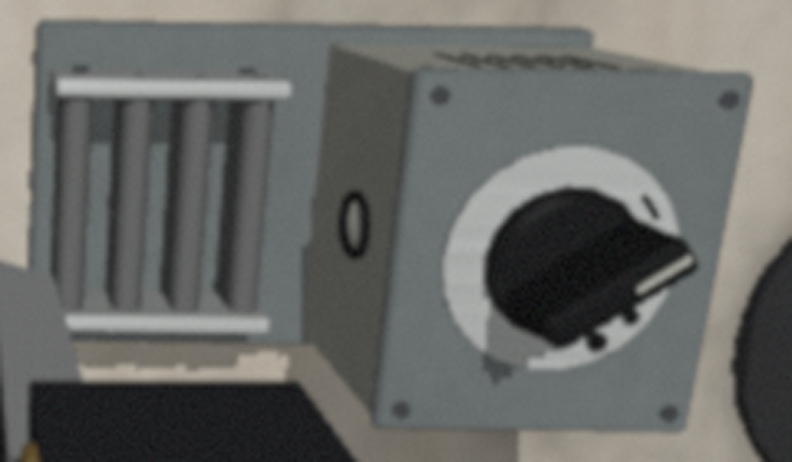

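View pics/w6d.png

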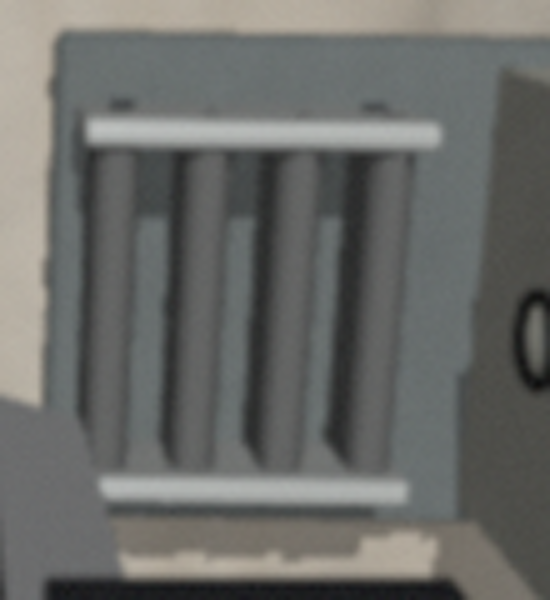

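```bash
cat > f3.py <<'E'
from fit import *
S=camera_info('scene');T=camera_info('top');W=dict(camera_info('wrist'));W['view']=np.load('W6.npy')
s2=lambda x,y:(x/5+240,y/5+225); t2=lambda x,y:(x/4.8+310,y/4.8+145)
c=lambda x,y:(x/3.3+290,y/3.3+160); d=lambda x,y:(x/5+290,y/5+160)
Vw=[(W,(0,.06,.096),c(414,71)),(W,(.104,.06,.096),c(752,74)),(W,(.104,-.06,.096),c(685,431)),(W,(0,-.06,.096),c(374,427))]
for x,u1,u2 in [(-.097,117,107),(-.075,207,190),(-.053,298,280),(-.031,388,368)]:
    Vw+=[(W,(x,.041,.0385),d(u1,150)),(W,(x,-.041,.0385),d(u2,472))]
Vo=[(T,(.104,.060,.096),t2(122,38)),(T,(.104,-.06,.096),t2(400,62)),
 (S,(0,.06,.096),s2(312,85)),(S,(0,-.06,.096),s2(430,268)),(S,(.104,-.06,.096),s2(677,212))]
for x,t_,b_ in [(-.097,None,None)]: pass
for V in (Vw[:4],Vw[4:],Vw,Vw+Vo):
    p,r,w=fit(V,[.55,-.2,-.08]);print('viewer',p.round(4),'slot',w(p,(-.042,0,.014)).round(4),'knob',w(p,(.052,0,.117)).round(4));print(r.round(1).tolist())
E
python3 f3.py
```

```text
viewer [ 0.5307 -0.1366 -0.1079] slot [ 0.4889 -0.1321  0.014 ] knob [ 0.5824 -0.1422  0.117 ]
[[-0.7, -0.8], [1.3, -0.8], [0.6, 1.1], [-1.0, 1.5]]
viewer [ 0.5332 -0.1367 -0.1009] slot [ 0.4915 -0.1324  0.014 ] knob [ 0.585  -0.1419  0.117 ]
[[-0.8, -0.4], [-0.7, 0.3], [-0.2, -0.4], [0.4, 0.4], [0.2, -0.3], [0.1, 0.4], [0.8, -0.3], [0.1, 0.4]]
viewer [ 0.5324 -0.1369 -0.1057] slot [ 0.4907 -0.1325  0.014 ] knob [ 0.5841 -0.1424  0.117 ]
[[0.9, -0.6], [2.9, -0.8], [2.4, 1.1], [0.8, 1.7], [-1.3, -0.5], [-1.4, 0.2], [-0.7, -0.4], [-0.4, 0.4], [-0.3, -0.2], [-0.7, 0.5], [0.3, -0.1], [-0.6, 0.6]]
viewer [ 0.5324 -0.1374 -0.1114] slot [ 0.4906 -0.1328  0.014 ] knob [ 0.5841 -0.1432  0.117 ]
[[1.2, -0.1], [3.1, 0.3], [1.9, 2.0], [0.4, 2.1], [-1.1, -0.5], [-1.6, 0.2], [-0.5, -0.3], [-0.6, 0.4], [-0.1, -0.1], [-0.9, 0.6], [0.4, 0.2], [-0.9, 0.8], [-2.6, -1.5], [-1.4, -1.7], [-1.9, -1.5], [-2.3, -1.8], [-0.2, -2.0]]
```

```bash
python3 -c "
from plan import *
W=camera_info('wrist');p,Rc,s=cur()
im=capture('wrist')
cv2.imwrite('pics/w7.png',cv2.resize(im[170:300,230:340,::-1],None,fx=5,fy=4.6 if 0 else 5,interpolation=cv2.INTER_CUBIC)[:600])
for x in (.035,-.035):
 for y in (-.004,.004):
  for z in (.06,.15): print(x,y,z,proj(W,p+Rc.apply([x,y,z])).round(1), ((proj(W,p+Rc.apply([x,y,z]))-[230,170])*5).round(0))
"
```

```text
0.035 -0.004 0.06 [269.6 214.1] [198. 220.]
0.035 -0.004 0.15 [272.8 184.4] [214.  72.]
0.035 0.004 0.06 [287.1 214.1] [285. 220.]
0.035 0.004 0.15 [283.7 184.4] [269.  72.]
-0.035 -0.004 0.06 [270.4 347.4] [202. 887.]
-0.035 -0.004 0.15 [273.1 273. ] [216. 515.]
-0.035 0.004 0.06 [286.1 347.4] [280. 887.]
-0.035 0.004 0.15 [283.3 273. ] [267. 515.]
```

View pics/w7.png

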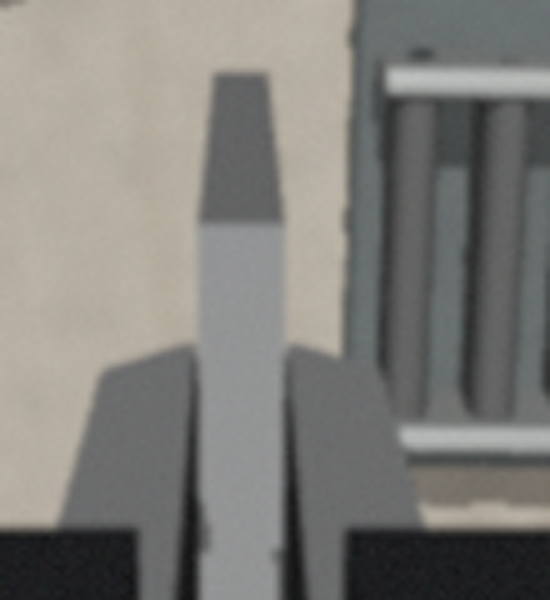

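```bash
python3 -c "
from plan import *
plan([.4913,-.1324,.215],rot(-.103,0))"
```

```text
t 8.95 pos [ 0.3992 -0.0899  0.3297] w 0.083 F [ 0.1 -0.8 -0.7] q [-0.5  -0.39  2.11  0.    1.42 -0.4 ]
shift(before turn) [-0.0663  0.1915  0.2298] turn [ 0.0009 -0.0002  0.0019] shift(after turn) [-0.0657  0.1921  0.2295]
```

>>> step_arm([
  [[-0.022, 0.064, 0], [0.001, 0, 0.002], -1],
  [[-0.022, 0.064, 0], [0, 0, 0], -1],
  [[-0.022, 0.064, 0], [0, 0, 0], -1],
  [[0, 0, 0.06], [0, 0, 0], -1],
  [[0, 0, 0.06], [0, 0, 0], -1],
  [[0, 0, 0.06], [0, 0, 0], -1],
  [[0, 0, 0.05], [0, 0, 0], -1],
  [[0, 0, 0], [0, 0, 0], -1],
  [[0, 0, 0], [0, 0, 0], -1],
  [[0, 0, 0], [0, 0, 0], -1],
  [[0, 0, 0], [0, 0, 0], -1],
  [[0, 0, 0], [0, 0, 0], -1],
])

```text
time: 10.15
tool_pos: [0.4917, -0.133, 0.2162]
tool_rot: [0.001, 0.743, 0.669, 0.001]
contact_force: [-0.4, 0.8, -0.7]
gripper_width: 0.084
```

```bash
python3 -c "
from plan import *
plan([.4913,-.1324,.215],rot(-.103,0))
W=camera_info('wrist')
im=capture('wrist');np.save('W8.npy',W['view']);cv2.imwrite('pics/w8.png',cv2.resize(im[130:300,180:400,::-1],None,fx=3.5,fy=3.5,interpolation=cv2.INTER_CUBIC))
im=capture('scene');cv2.imwrite('pics/s8.png',cv2.resize(im[180:330,240:390,::-1],None,fx=4,fy=4,interpolation=cv2.INTER_CUBIC))
"
```

```text
t 10.15 pos [ 0.4917 -0.133   0.2162] w 0.084 F [-0.4  0.8 -0.7] q [-0.49  0.01  1.98  0.    1.14 -0.38]
shift(before turn) [ 0.0012 -0.001   0.0024] turn [ 0.0015  0.0005 -0.0005] shift(after turn) [ 0.0012 -0.001   0.0024]
```

View pics/w8.png

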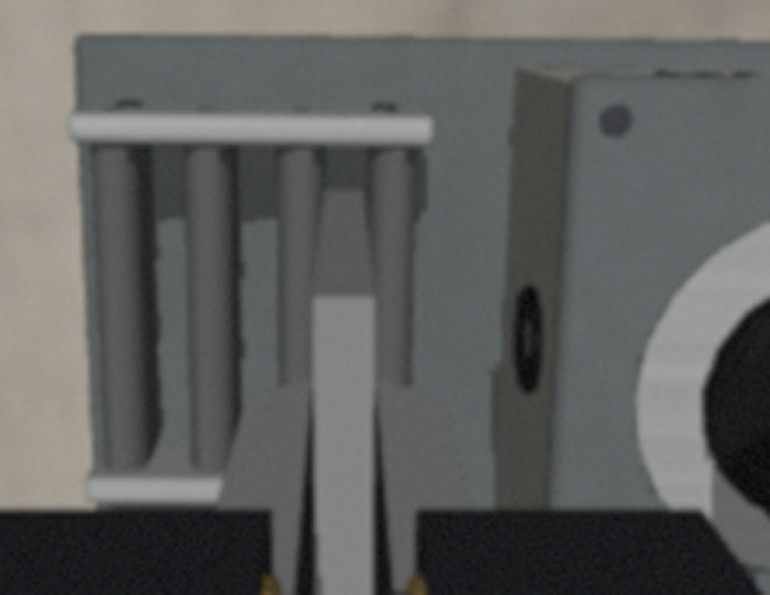

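View pics/s8.png

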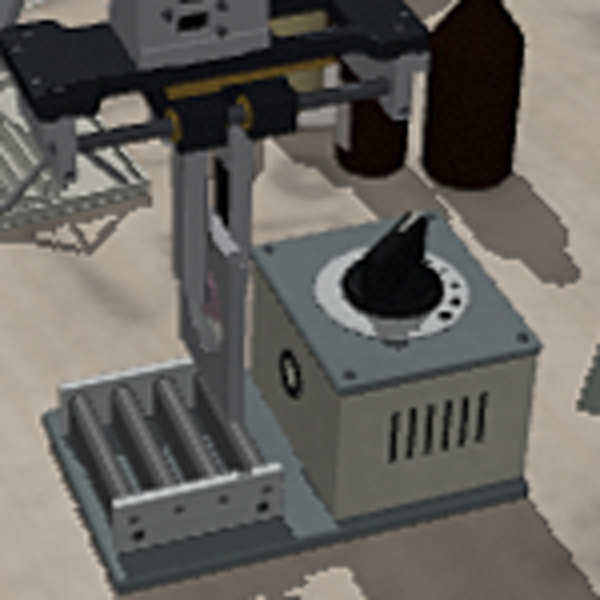

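```bash
python3 -c "
from plan import *
W=dict(camera_info('wrist'));W['view']=np.load('W8.npy');p,Rc,s=cur()
g=lambda x,y:(x/3.5+180,y/3.5+130)
L=lambda P:(Rc.inv().apply(P-p)*1000).round(1)
print('cheek in',L(onz(W,*g(345,146),.044)),L(onz(W,*g(345,165),.044)))
print('cheek -y inner',L(onz(W,*g(150,478),.044)))
for v,a,b in [(160,320,373),(375,318,372)]: print('gap',L(onz(W,*g(a,v),.036)),L(onz(W,*g(b,v),.036)))
print('ribs mid', [L(onz(W,*g(u,165),.0396))[1] for u in (122,210,299,392)])
print('plate bottom',L(onz(W,*g(344,188),p[2]-.15)))
"
```

```text
cheek in [ 41.6   0.7 171.6] [ 37.3   0.7 171.6]
cheek -y inner [-39.4 -46.9 171.6]
gap [ 37.4  -5.1 179.6] [ 37.4   7.3 179.6]
gap [-15.6  -5.9 179.6] [-15.6   7.4 179.6]
ribs mid [np.float64(-51.0), np.float64(-30.6), np.float64(-9.9), np.float64(11.6)]
plate bottom [ 35.2   0.5 150. ]
```

>>> step_arm([
  [[0.002, 0.0008, 0.02], [0, 0, 0], -1],
  [[0, 0, 0.02], [0, 0, 0], -1],
  [[0, 0, 0.02], [0, 0, 0], -1],
  [[0, 0, 0.015], [0, 0, 0], -1],
  [[0, 0, 0.01], [0, 0, 0], -1],
  [[0, 0, 0], [0, 0, 0], -1],
  [[0, 0, 0], [0, 0, 0], -1],
  [[0, 0, 0], [0, 0, 0], -1],
])

```text
time: 11.05
tool_pos: [0.4916, -0.1318, 0.1726]
tool_rot: [-0.0, 0.743, 0.67, -0.0]
contact_force: [0.4, -0.8, -0.2]
gripper_width: 0.086
```

```bash
python3 -c "
from plan import *
plan([.4917,-.132,.164],rot(-.103,0))
im=capture('wrist');cv2.imwrite('pics/w9.png',cv2.resize(im[130:300,180:400,::-1],None,fx=3.5,fy=3.5,interpolation=cv2.INTER_CUBIC))
im=capture('scene');cv2.imwrite('pics/s9.png',cv2.resize(im[180:330,240:390,::-1],None,fx=4,fy=4,interpolation=cv2.INTER_CUBIC))
"
```

```text
t 11.05 pos [ 0.4916 -0.1318  0.1726] w 0.086 F [ 0.4 -0.8 -0.2] q [-0.49  0.08  2.   -0.    1.06 -0.38]
shift(before turn) [-0.0004  0.0003  0.0171] turn [-0.0002 -0.0001 -0.0004] shift(after turn) [-0.0004  0.0002  0.0171]
```

View pics/w9.png

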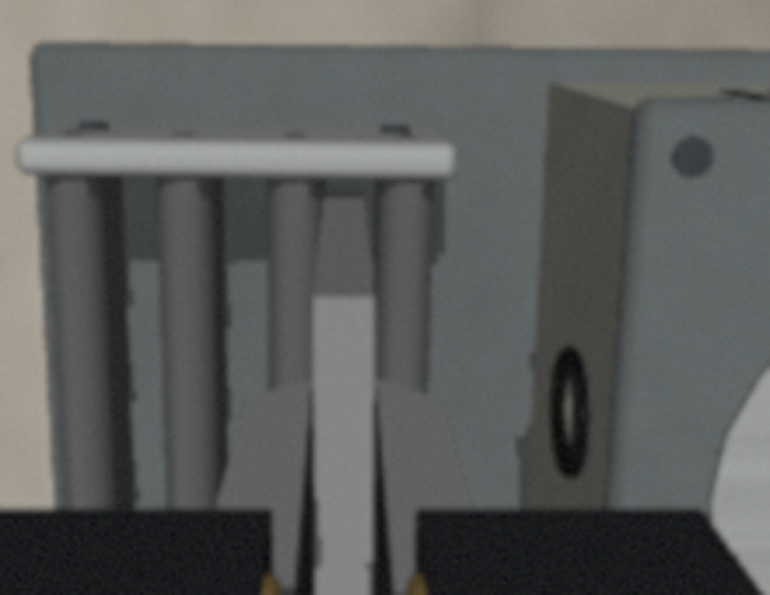

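View pics/s9.png

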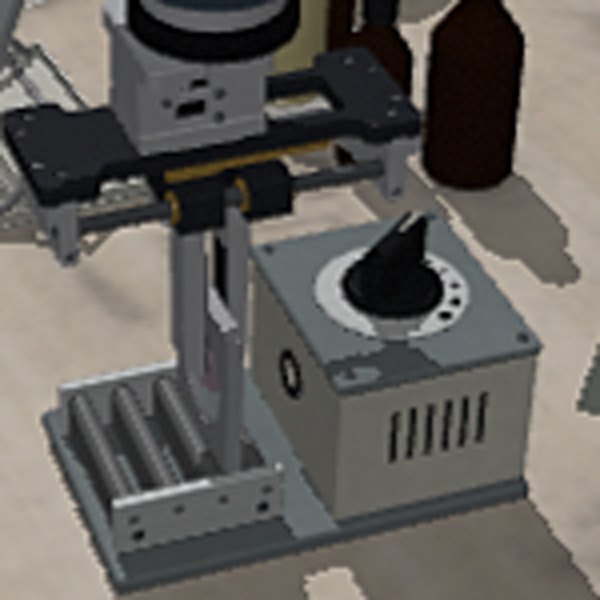

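>>> step_arm([
  [[0, 0, 0.006], [0, 0, 0], -1],
  [[0, 0, 0.006], [0, 0, 0], -1],
  [[0, 0, 0.004], [0, 0, 0], -1],
  [[0, 0, 0.003], [0, 0, 0], -1],
  [[0, 0, 0], [0, 0, 0], -1],
  [[0, 0, 0], [0, 0, 0], -1],
])

```text
time: 11.75
tool_pos: [0.4916, -0.1318, 0.1628]
tool_rot: [-0.0, 0.743, 0.669, 0.0]
contact_force: [-0.6, 0.4, 0.5]
gripper_width: 0.087
```

>>> step_arm([
  [[0, 0, 0.002], [0, 0, 0], -1],
  [[0, 0, 0.002], [0, 0, 0], -1],
  [[0, 0, 0], [0, 0, 0], -1],
  [[0, 0, 0], [0, 0, 0], -1],
])

```text
time: 12.15
tool_pos: [0.4919, -0.1319, 0.1615]
tool_rot: [0.0, 0.743, 0.669, 0.0]
contact_force: [-1.9, 1.6, 4.6]
gripper_width: 0.08
```

>>> step_arm([
  [[0, 0, 0], [0, 0, 0], -0.75],
  [[0, 0, 0], [0, 0, 0], -0.6],
  [[0, 0, 0], [0, 0, 0], -0.5],
  [[0, 0, 0], [0, 0, 0], -0.5],
  [[0, 0, 0], [0, 0, 0], -0.5],
  [[0, 0, 0], [0, 0, 0], -0.5],
])

```text
time: 12.75
tool_pos: [0.4917, -0.1318, 0.1609]
tool_rot: [-0.0, 0.743, 0.669, 0.0]
contact_force: [0.1, -0.1, -0.9]
gripper_width: 0.246
```

```bash
python3 -c "
from plan import *
plan([.4917,-.132,.164],rot(-.103,0))
im=capture('wrist');cv2.imwrite('pics/w10.png',cv2.resize(im[130:300,180:400,::-1],None,fx=3.5,fy=3.5,interpolation=cv2.INTER_CUBIC))
"
```

```text
t 12.75 pos [ 0.4917 -0.1318  0.1609] w 0.246 F [ 0.1 -0.1 -0.9] q [-0.49  0.1   2.01  0.    1.03 -0.38]
shift(before turn) [-0.0004  0.0001 -0.0063] turn [ 0.0001 -0.0001 -0.0005] shift(after turn) [-0.0004  0.0001 -0.0063]
```

View pics/w10.png

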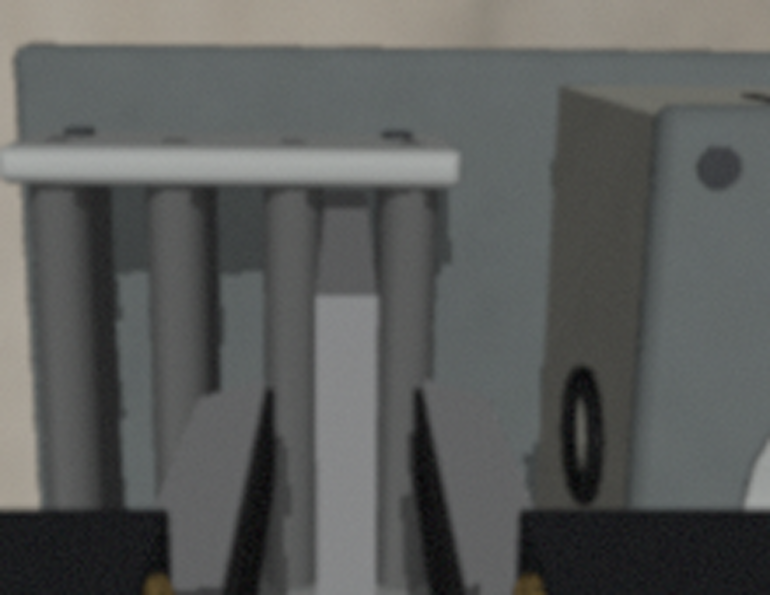

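>>> step_arm([
  [[0, 0, -0.02], [0, 0, 0], -0.5],
  [[0, 0, -0.05], [0, 0, 0], -0.5],
  [[0, 0, -0.09], [0, 0, 0], -0.5],
  [[0, 0, -0.09], [0, 0, 0], -0.5],
])

```text
time: 13.2
tool_pos: [0.4912, -0.1316, 0.2875]
tool_rot: [-0.001, 0.743, 0.669, -0.0]
contact_force: [0.3, -0.2, -0.5]
gripper_width: 0.248
```

```bash
python3 -c "
from plan import *
plan([.5852,-.1416,.285],rot(-1.045,0))
T=camera_info('top');S=camera_info('scene')
im=capture('top');cv2.imwrite('pics/t11.png',cv2.resize(im[0:270,280:560,::-1],None,fx=2,fy=2,interpolation=cv2.INTER_CUBIC))
im=capture('wrist');cv2.imwrite('pics/w11.png',im[:,:,::-1])
im=capture('scene');cv2.imwrite('pics/s11.png',im[:,:,::-1])
for z in (.0,.1,.2,.3): print(z,onz(T,432,152,z).round(3),onz(T,510,75,z).round(3),onz(T,350,5,z).round(3))
# cover triangulation: scene low-left corner
print(tri([ray(T,405,75),ray(S,392,290)]))
"
```

```text
t 13.2 pos [ 0.4912 -0.1316  0.2875] w 0.248 F [ 0.3 -0.2 -0.5] q [-0.49 -0.08  1.93  0.    1.29 -0.38]
shift(before turn) [-0.0004  0.1891  0.0048] turn [-7.000e-04 -1.000e-04  5.991e-01] shift(after turn) [0.1526 0.1117 0.0049]
0.0 [ 0.662 -0.328  0.   ] [ 0.841 -0.524  0.   ] [ 1.025 -0.161  0.   ]
0.1 [ 0.635 -0.289  0.1  ] [ 0.794 -0.464  0.1  ] [ 0.959 -0.14   0.1  ]
0.2 [ 0.607 -0.25   0.2  ] [ 0.748 -0.404  0.2  ] [ 0.892 -0.119  0.2  ]
0.3 [ 0.579 -0.211  0.3  ] [ 0.701 -0.345  0.3  ] [ 0.826 -0.098  0.3  ]
(array([ 0.73647012, -0.23102876,  0.06124858]), [np.float64(0.07561208063340735), np.float64(0.07561208063340726)])
```

View pics/t11.png

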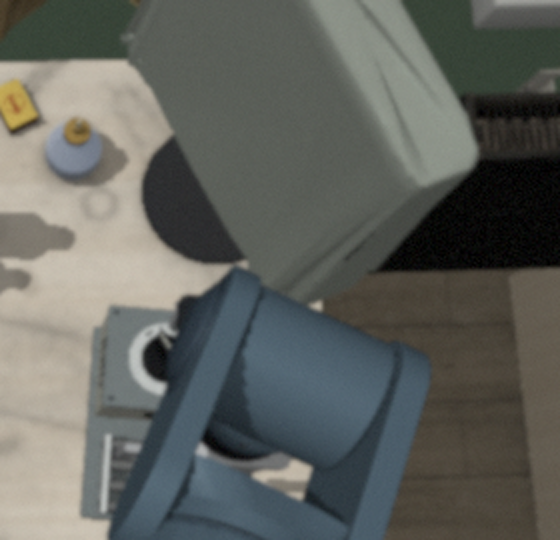

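View pics/w11.png

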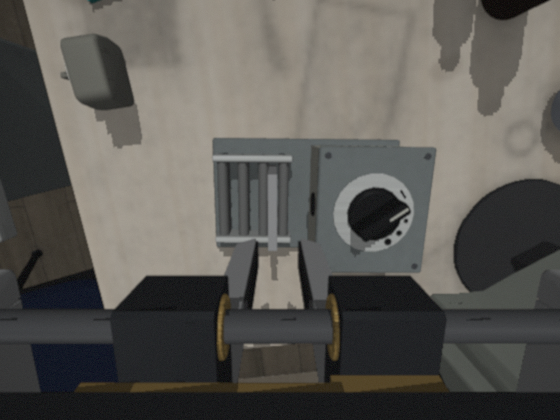

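View pics/s11.png

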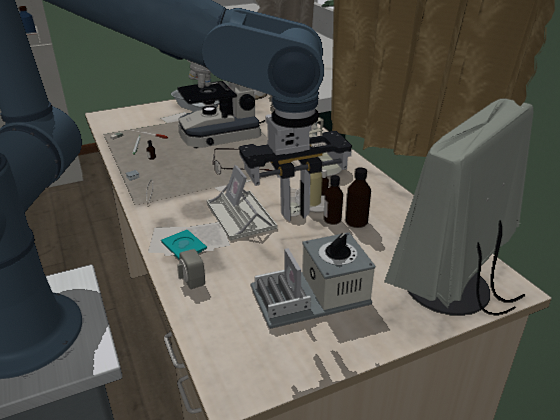

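```bash
python3 -c "
from plan import *
T=camera_info('top');S=camera_info('scene');W=camera_info('wrist')
for z in (.02,.1,.2,.25,.3,.35): print(z,onz(T,432,152,z).round(3),proj(S,onz(T,432,152,z)).round(0),proj(W,onz(T,432,152,z)).round(0), '| topcorner',onz(T,513,75,z).round(3),proj(S,onz(T,513,75,z)).round(0),proj(S,onz(T,412,8,z)).round(0))
"
```

```text
0.02 [ 0.657 -0.32   0.02 ] [419. 329.] [421. 331.] | topcorner [ 0.832 -0.519  0.02 ] [582. 376.] [549. 272.]
0.1 [ 0.635 -0.289  0.1  ] [404. 289.] [435. 354.] | topcorner [ 0.794 -0.471  0.1  ] [555. 328.] [529. 239.]
0.2 [ 0.607 -0.25   0.2  ] [384. 234.] [467. 409.] | topcorner [ 0.748 -0.41   0.2  ] [519. 265.] [501. 194.]
0.25 [ 0.593 -0.231  0.25 ] [373. 205.] [500. 464.] | topcorner [ 0.724 -0.38   0.25 ] [500. 232.] [486. 170.]
0.3 [ 0.579 -0.211  0.3  ] [362. 175.] [567. 576.] | topcorner [ 0.701 -0.349  0.3  ] [481. 198.] [471. 145.]
0.35 [ 0.566 -0.192  0.35 ] [351. 144.] [773. 922.] | topcorner [ 0.678 -0.319  0.35 ] [461. 163.] [455. 118.]
```

```bash
python3 -c "
from plan import *
T=camera_info('top');S=camera_info('scene')
for z in (.3,.4,.5): print(z,[onz(T,u,v,z).round(3).tolist() for u,v in [(395,135),(400,135),(495,175),(345,18),(513,75),(432,152)]], proj(S,onz(T,345,18,z)).round(0),proj(S,onz(T,400,135,z)).round(0))
V=T['view'];print(-V[:3,:3].T@V[:3,3])
s=capture('scene');print([ (np.round(d['extent']),d['p']) for d in recognise('scene','viewer')])
"
```

```text
0.3 [[0.608, -0.156, 0.3], [0.608, -0.164, 0.3], [0.541, -0.305, 0.3], [0.804, -0.089, 0.3], [0.701, -0.349, 0.3], [0.579, -0.211, 0.3]] [426. 125.] [361. 160.]
0.4 [[0.576, -0.126, 0.4], [0.576, -0.132, 0.4], [0.519, -0.251, 0.4], [0.741, -0.069, 0.4], [0.654, -0.289, 0.4], [0.552, -0.172, 0.4]] [400.  76.] [339. 101.]
0.5 [[0.544, -0.095, 0.5], [0.544, -0.101, 0.5], [0.498, -0.198, 0.5], [0.678, -0.049, 0.5], [0.608, -0.228, 0.5], [0.524, -0.133, 0.5]] [370.  20.] [315.  36.]
[0.40360375 0.03708161 0.93718533]
[(array([249., 235., 376., 326.]), 0.73)]
```

>>> step_arm([
  [[0, 0.047, 0], [0, 0, 0.086], -0.3],
  [[0, 0, 0], [0, 0, 0.086], -0.3],
  [[0, 0, 0], [0, 0, 0.086], -0.3],
  [[0, 0, 0], [0, 0, 0.086], -0.3],
  [[0, 0, 0], [0, 0, 0.086], -0.3],
  [[0, 0, 0], [0, 0, 0.086], -0.3],
  [[0, 0, 0], [0, 0, 0.083], -0.3],
  [[0, 0, 0], [0, 0, 0], -0.3],
  [[0, 0, 0], [0, 0, 0], -0.3],
  [[0, 0, 0], [0, 0, 0], -0.3],
])

```text
time: 14.45
tool_pos: [0.5147, -0.1341, 0.285]
tool_rot: [-0.001, 0.965, 0.261, -0.001]
contact_force: [-0.2, -0.6, -0.7]
gripper_width: 0.347
```

```bash
python3 -c "
from plan import *
plan([.5852,-.1416,.285],rot(-1.045,0))
W=camera_info('wrist');np.save('W12.npy',W['view'])
im=capture('wrist');cv2.imwrite('pics/w12.png',im[:,:,::-1])
"
```

```text
t 14.45 pos [ 0.5147 -0.1341  0.285 ] w 0.347 F [-0.2 -0.6 -0.7] q [-0.47 -0.01  1.87  0.    1.28  0.57]
shift(before turn) [ 1.142e-01  8.400e-02 -1.000e-04] turn [-0.0009  0.0004  0.0013] shift(after turn) [1.144e-01 8.370e-02 1.000e-04]
```

View pics/w12.png

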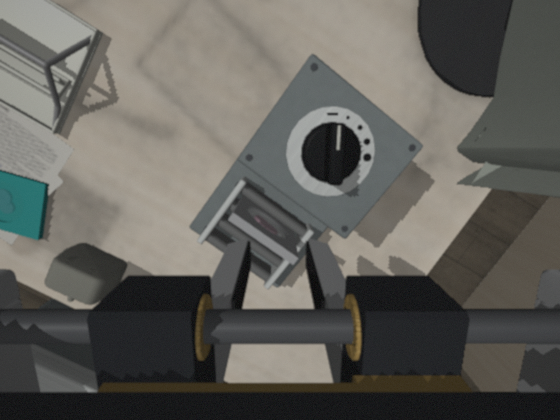

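```bash
python3 -c "
from plan import *
W=dict(camera_info('wrist'));T=camera_info('top')
im=capture('wrist')
cv2.imwrite('pics/w12c.png',cv2.resize(im[90:210,270:390,::-1],None,fx=5,fy=5,interpolation=cv2.INTER_CUBIC))
print([onz(W,460,148,z).round(3) for z in (.05,.1,.2)],tri([ray(W,460,148),ray(T,432,152)]))
print(recognise('wrist','knob_bar')[:2])
for x,y in [(.5852,-.1416),(.5824,-.1422)]:
  print(((proj(W,(x,y,.130))-[270,90])*5).round(0),((proj(W,(x,y,.105))-[270,90])*5).round(0))
  u=np.array([np.cos(.526),np.sin(.526),0])*.023;n=np.array([-np.sin(.526),np.cos(.526),0])*.006
  print([((proj(W,np.array([x,y,.130])+a*u+b*n)-[270,90])*5).round(0) for a,b in [(1,1),(1,-1),(-1,-1),(-1,1)]])
"
```

```text
[array([ 0.653, -0.258,  0.05 ]), array([ 0.64 , -0.232,  0.1  ]), array([ 0.616, -0.182,  0.2  ])] (array([ 0.76072952, -0.47132244, -0.37139902]), [np.float64(0.003977807840762854), np.float64(0.003977807840762816)])
[{'extent': [303.3, 122.6, 361.0, 186.9], 'p': 0.85}]
[335. 311.] [307. 303.]
[array([300., 147.]), array([384., 147.]), array([368., 467.]), array([287., 467.])]
[328. 330.] [301. 320.]
[array([293., 167.]), array([377., 167.]), array([361., 485.]), array([281., 485.])]
```

View pics/w12c.png

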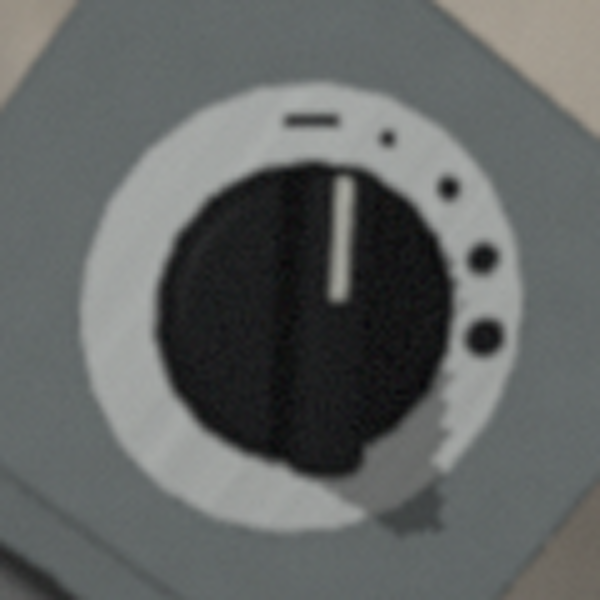

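```bash
python3 -c "
from plan import *
W=dict(camera_info('wrist'))
k=onz(W,270+336/5,90+322/5,.13);print(k)
plan([k[0],k[1],.285],rot(-1.045,0))
"
```

```text
[ 0.58422052 -0.14285744  0.13      ]
t 14.6 pos [ 0.515  -0.1342  0.2857] w 0.349 F [-0.2 -0.8  0.7] q [-0.47 -0.02  1.87  0.    1.28  0.58]
shift(before turn) [0.111  0.0846 0.0014] turn [-0.0003  0.      0.0007] shift(after turn) [0.1111 0.0845 0.0014]
```

```bash
python3 -c "
from plan import *
W=dict(camera_info('wrist'));S=camera_info('scene');T=camera_info('top')
for z in (0,.03,.06,.1,.15): 
  P=onz(W,460,148,z);print(z,P.round(3),proj(S,P).round(0),proj(T,P).round(0))
im=capture('scene');cv2.imwrite('pics/s12.png',cv2.resize(im[80:340,360:560,::-1],None,fx=2.3,fy=2.3,interpolation=cv2.INTER_CUBIC))
im=capture('top');cv2.imwrite('pics/t12.png',cv2.resize(im[0:270,280:560,::-1],None,fx=2.2,fy=2.2,interpolation=cv2.INTER_CUBIC))
"
```

```text
0 [ 0.665 -0.283  0.   ] [409. 323.] [412. 151.]
0.03 [ 0.658 -0.268  0.03 ] [403. 307.] [410. 151.]
0.06 [ 0.651 -0.253  0.06 ] [396. 291.] [408. 150.]
0.1 [ 0.641 -0.233  0.1  ] [388. 269.] [404. 150.]
0.15 [ 0.628 -0.208  0.15 ] [377. 242.] [399. 149.]
```

View pics/s12.png

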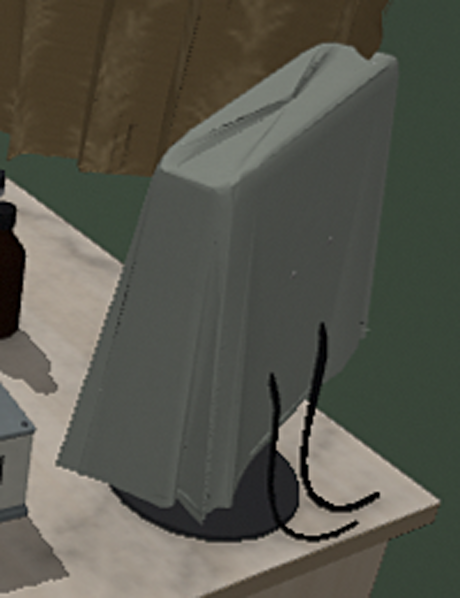

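View pics/t12.png

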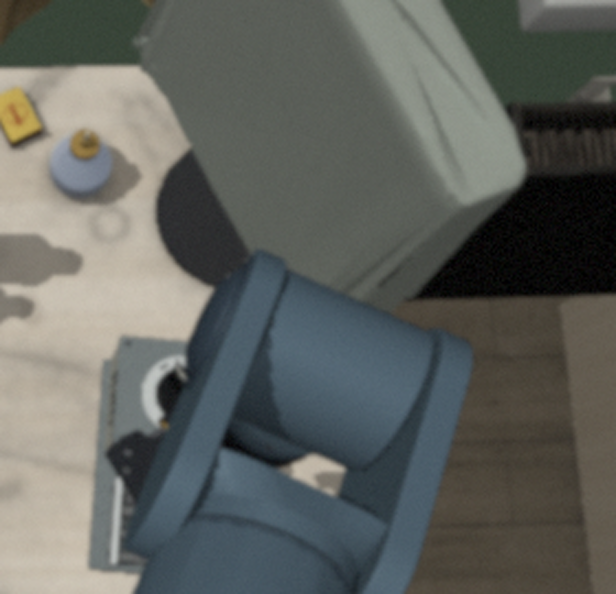

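>>> step_arm([
  [[0.037, 0.0282, 0], [0, 0, 0], -0.3],
  [[0.037, 0.0282, 0], [0, 0, 0], -0.3],
  [[0.037, 0.0282, 0], [0, 0, 0], -0.3],
  [[0, 0, 0.03], [0, 0, 0], -0.3],
  [[0, 0, 0.03], [0, 0, 0], -0.3],
  [[0, 0, 0], [0, 0, 0], -0.3],
  [[0, 0, 0], [0, 0, 0], -0.3],
  [[0, 0, 0], [0, 0, 0], -0.3],
  [[0, 0, 0], [0, 0, 0], -0.3],
  [[0, 0, 0], [0, 0, 0], -0.3],
])

```text
time: 15.7
tool_pos: [0.5844, -0.143, 0.2566]
tool_rot: [0.0, 0.966, 0.26, 0.001]
contact_force: [0.1, 0.1, 0.3]
gripper_width: 0.347
```

```bash
python3 -c "
from plan import *
plan([.5842,-.1428,.206],rot(-1.045,0))
im=capture('wrist');cv2.imwrite('pics/w13.png',im[:,:,::-1])
im=capture('scene');cv2.imwrite('pics/s13.png',im[:,:,::-1])
"
```

```text
t 15.7 pos [ 0.5844 -0.143   0.2566] w 0.347 F [0.1 0.1 0.3] q [-0.43  0.18  1.72  0.    1.24  0.62]
shift(before turn) [-1.000e-04 -7.000e-04  1.012e-01] turn [ 0.0006 -0.0005  0.0002] shift(after turn) [-0.     -0.0006  0.1012]
```

View pics/w13.png

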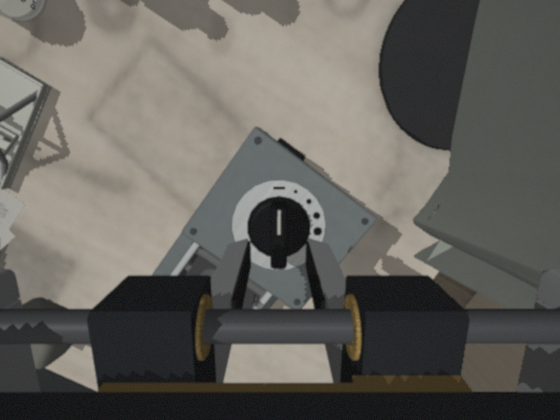

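View pics/s13.png

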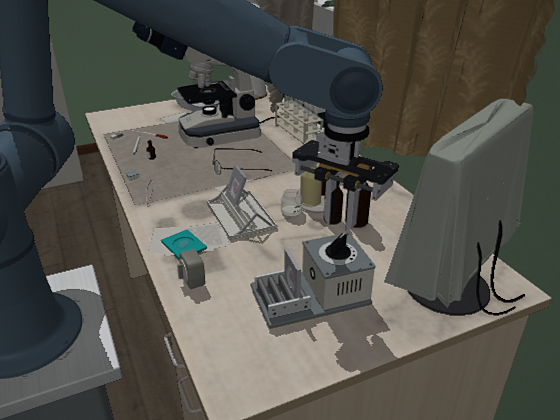

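>>> step_arm([
  [[0, 0, 0.03], [0, 0, 0], -0.3],
  [[0, 0, 0.03], [0, 0, 0], -0.3],
  [[0, 0, 0.025], [0, 0, 0], -0.3],
  [[0, 0, 0.015], [0, 0, 0], -0.3],
  [[0, 0, 0], [0, 0, 0], -0.3],
  [[0, 0, 0], [0, 0, 0], -0.3],
  [[0, 0, 0], [0, 0, 0], -0.3],
])

```text
time: 16.5
tool_pos: [0.5847, -0.1431, 0.2066]
tool_rot: [0.0, 0.966, 0.26, 0.001]
contact_force: [-0.8, -0.0, -0.3]
gripper_width: 0.351
```

```bash
python3 -c "
from plan import *
plan([.5842,-.1428,.206],rot(-1.045,0))
im=capture('wrist');cv2.imwrite('pics/w14.png',im[:,:,::-1])
print(read_state()['moment'])
"
```

```text
t 16.5 pos [ 0.5847 -0.1431  0.2066] w 0.351 F [-0.8 -0.  -0.3] q [-0.43  0.24  1.75  0.    1.15  0.62]
shift(before turn) [-0.0005 -0.0011  0.0013] turn [ 0.0007 -0.0006  0.0002] shift(after turn) [-0.0005 -0.0011  0.0013]
[-0.0344019   0.09381856 -0.0090571 ]
```

View pics/w14.png

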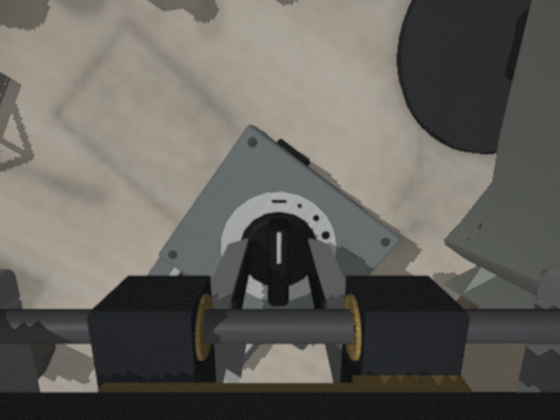

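>>> step_arm([
  [[0, 0, 0], [0, 0, 0], -1],
  [[0, 0, 0], [0, 0, 0], -1],
  [[0, 0, 0], [0, 0, 0], -1],
  [[0, 0, 0], [0, 0, 0], -1],
  [[0, 0, 0], [0, 0, 0], -1],
  [[0, 0, 0], [0, 0, 0], -1],
], newtons=50)

```text
time: 17.15
tool_pos: [0.5846, -0.1434, 0.2062]
tool_rot: [0.001, 0.966, 0.26, 0.001]
contact_force: [2.1, -3.2, -0.6]
gripper_width: 0.125
```

```bash
python3 -c "
from plan import *
plan([.5842,-.1428,.206],rot(-1.045,0))
W=camera_info('wrist')
im=capture('wrist');cv2.imwrite('pics/w15.png',im[:,:,::-1])
p,Rc,s=cur();print(s['moment'],[proj(W,p+Rc.apply([x,y,.206-.130])).round(0) for x in (.023,-.023) for y in (-.006,.006)])
"
```

```text
t 17.15 pos [ 0.5846 -0.1434  0.2062] w 0.125 F [ 2.1 -3.2 -0.6] q [-0.43  0.24  1.75 -0.    1.15  0.62]
shift(before turn) [-0.     -0.0015  0.0004] turn [ 0.0009 -0.0004 -0.0001] shift(after turn) [-0.     -0.0015  0.0004]
[-0.61208915 -0.24265908 -0.16031802] [array([268., 228.]), array([292., 228.]), array([269., 308.]), array([291., 308.])]
```

View pics/w15.png

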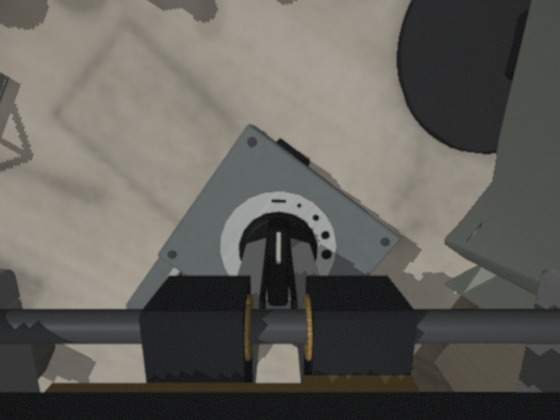

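>>> step_arm([
  [[0, 0, 0], [0, 0, 0.03], -1],
  [[0, 0, 0], [0, 0, 0.04], -1],
  [[0, 0, 0], [0, 0, 0.05], -1],
  [[0, 0, 0], [0, 0, 0.05], -1],
  [[0, 0, 0], [0, 0, 0.05], -1],
  [[0, 0, 0], [0, 0, 0.047], -1],
  [[0, 0, 0], [0, 0, 0], -1],
  [[0, 0, 0], [0, 0, 0], -1],
  [[0, 0, 0], [0, 0, 0], -1],
])

```text
time: 18.1
tool_pos: [0.5847, -0.1437, 0.2062]
tool_rot: [0.001, 0.999, 0.054, 0.001]
contact_force: [2.3, -3.8, -1.6]
gripper_width: 0.124
```

```bash
python3 -c "
from plan import *
plan([.5842,-.1428,.206],rot(-1.045-.42,0))
print(read_state()['moment'])
im=capture('wrist');cv2.imwrite('pics/w16.png',cv2.resize(im[170:310,180:380,::-1],None,fx=4,fy=4,interpolation=cv2.INTER_CUBIC))
"
```

```text
t 18.1 pos [ 0.5847 -0.1437  0.2062] w 0.124 F [ 2.3 -3.8 -1.6] q [-0.43  0.24  1.75 -0.    1.15  1.04]
shift(before turn) [-0.0007 -0.002   0.0004] turn [ 0.0014 -0.0009  0.0009] shift(after turn) [-0.0007 -0.002   0.0004]
[-0.93399877 -0.22117996  0.04739744]
```

View pics/w16.png

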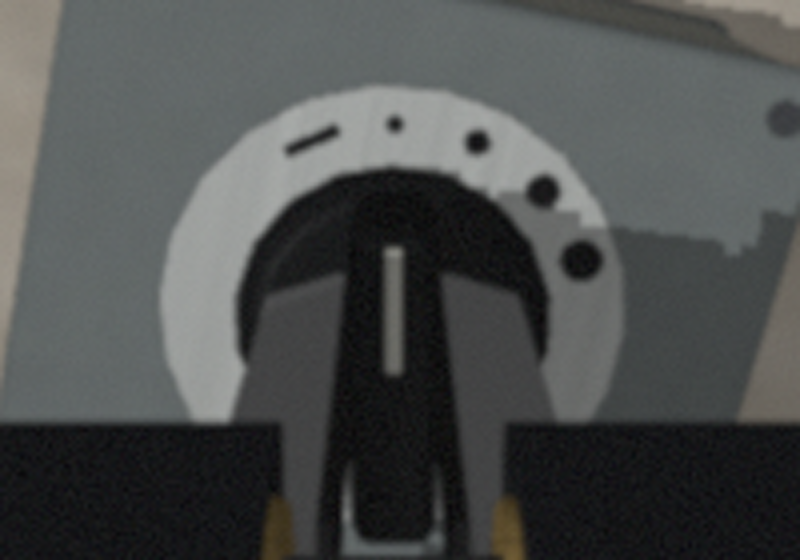

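>>> step_arm([
  [[0, 0, 0], [0, 0, 0.03], -1],
  [[0, 0, 0], [0, 0, 0.05], -1],
  [[0, 0, 0], [0, 0, 0.05], -1],
  [[0, 0, 0], [0, 0, 0.05], -1],
  [[0, 0, 0], [0, 0, 0.05], -1],
  [[0, 0, 0], [0, 0, 0.037], -1],
  [[0, 0, 0], [0, 0, 0], -1],
  [[0, 0, 0], [0, 0, 0], -1],
  [[0, 0, 0], [0, 0, 0], -1],
])

```text
time: 19.05
tool_pos: [0.5846, -0.1441, 0.2062]
tool_rot: [0.001, 0.988, -0.155, 0.001]
contact_force: [1.7, -6.1, -2.4]
gripper_width: 0.127
```

```bash
python3 -c "
from plan import *
plan([.5842,-.1428,.206],rot(-1.045-.84,0))
print(read_state()['moment'])
im=capture('wrist');cv2.imwrite('pics/w17.png',cv2.resize(im[170:310,180:380,::-1],None,fx=4,fy=4,interpolation=cv2.INTER_CUBIC))
"
```

```text
t 19.05 pos [ 0.5846 -0.1441  0.2062] w 0.127 F [ 1.7 -6.1 -2.4] q [-0.43  0.24  1.75 -0.    1.15  1.45]
shift(before turn) [-0.0016 -0.0021  0.0005] turn [ 0.0014 -0.0015  0.0015] shift(after turn) [-0.0016 -0.0021  0.0005]
[-1.08657064 -0.26754505  0.1257165 ]
```

View pics/w17.png

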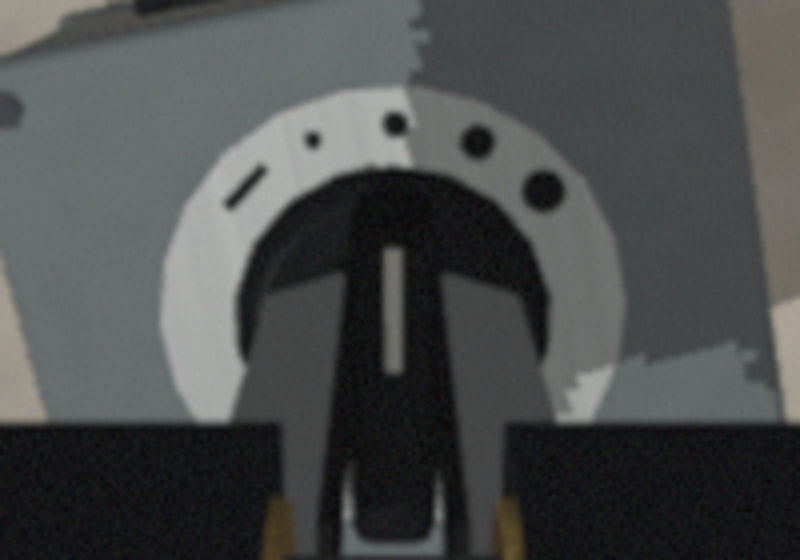

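Second click reached exactly; continuing to the third.

>>> step_arm([
  [[0, 0, 0], [0, 0, 0.03], -1],
  [[0, 0, 0], [0, 0, 0.05], -1],
  [[0, 0, 0], [0, 0, 0.05], -1],
  [[0, 0, 0], [0, 0, 0.05], -1],
  [[0, 0, 0], [0, 0, 0.05], -1],
  [[0, 0, 0], [0, 0, 0.037], -1],
  [[0, 0, 0], [0, 0, 0], -1],
  [[0, 0, 0], [0, 0, 0], -1],
  [[0, 0, 0], [0, 0, 0], -1],
  [[0, 0, 0], [0, 0, 0], -1],
])

```text
time: 20.1
tool_pos: [0.5845, -0.1443, 0.2062]
tool_rot: [0.001, 0.934, -0.358, 0.001]
contact_force: [1.8, -7.0, -1.0]
gripper_width: 0.124
```

```bash
python3 -c "
from plan import *
plan([.5842,-.1428,.206],rot(-1.045-1.26,0))
print(read_state()['moment'])
im=capture('wrist');cv2.imwrite('pics/w18.png',cv2.resize(im[170:310,180:380,::-1],None,fx=4,fy=4,interpolation=cv2.INTER_CUBIC))
im=capture('scene');cv2.imwrite('pics/s18.png',cv2.resize(im[150:350,190:400,::-1],None,fx=2.9,fy=2.9,interpolation=cv2.INTER_CUBIC))
"
```

```text
t 20.1 pos [ 0.5845 -0.1443  0.2062] w 0.124 F [ 1.8 -7.  -1. ] q [-0.43  0.24  1.75 -0.    1.15  1.87]
shift(before turn) [-0.0024 -0.0019  0.0004] turn [ 0.0012 -0.0019  0.0019] shift(after turn) [-0.0024 -0.0019  0.0004]
[-1.25180693 -0.1156181   0.02207662]
```

View pics/w18.png

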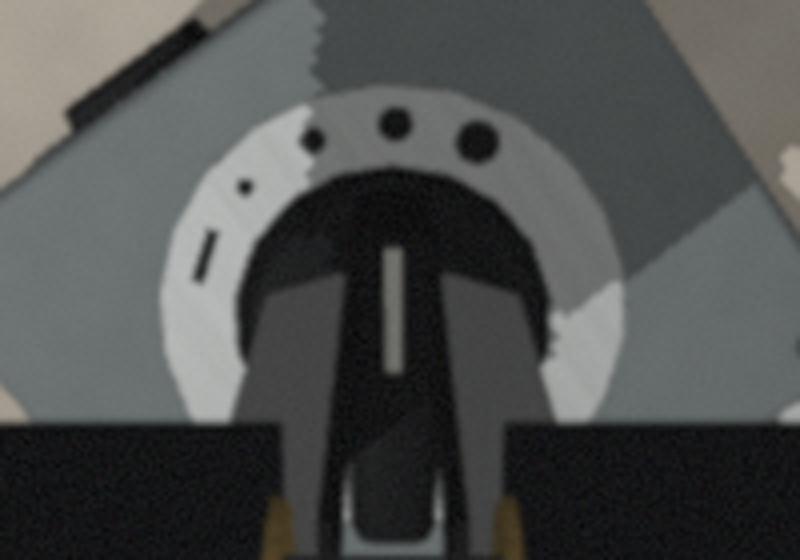

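View pics/s18.png

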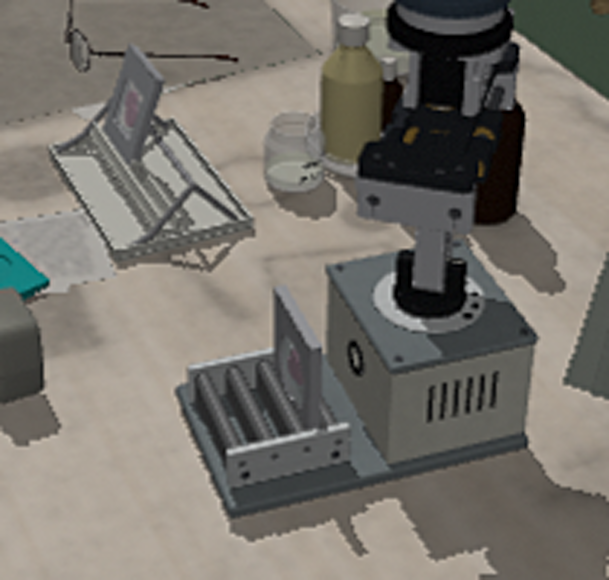

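```bash
python3 -c "
from plan import *
S=camera_info('scene')
c=np.array([.4917,-.132,0]);y=np.array([np.sin(.104),np.cos(.104),0]);x=np.array([np.cos(.104),-np.sin(.104),0])
f=lambda P:((proj(S,P)-[190,150])*2.9).round(0)
for s in (1,-1):
  for a in (-.004,.004): print(s,a,f(c+y*.035*s+x*a+[0,0,.104]))
"
```

```text
1 -0.004 [270. 285.]
1 0.004 [281. 283.]
-1 -0.004 [307. 348.]
-1 0.004 [318. 345.]
```

```bash
python3 -c "
from station import *
print(job_done()); s=read_state();print(s['time'],s['gripper_width'],s['tool_rot'])"
```

```text
the job is handed in; nothing more can be done
None
the job is handed in; nothing more can be done
```

The round-window plate is standing fully down in the slot nearest the lamp house. The knob is at the third click with the gripper still holding it, and the job is handed in at about 20 s. I did not touch the square-window plate, the bottles, the jar or the turquoise look-alike.

**Plate:** it touched the slot floor with about 4.6 N before I let go. In the last scene picture its top corners lay within about 5 enlarged-picture pixels (under 2 camera pixels) of where a fully-down plate should show.

**Knob:** I turned it clockwise one click at a time, and the pointer lined up with the first, second and then third dot in the wrist pictures. The tool had turned 1.26 rad in all (within about 0.01), and the grip was set to 50 N on the bar.

**What disagreed:**
- An early wrist picture put the plate 6–8 mm off, because the arm was still settling. I measured again before gripping the plate.
- The scene and wrist cameras disagreed by a few millimetres on where the viewer sits along y. I went by the close wrist view.
- The wrist moment about the vertical did not clearly show the spring's pull, so I judged the clicks from the dial dots and the turn angle.
- A sideways force of about 7 N stayed on the gripper at the end, which I take to be a small offset from the knob axis.

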